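Close the stone trinket boxes with their stacked lids

ROBOT

A 6-joint arm with a two-finger parallel gripper is mounted at the origin on the work surface. World frame = base frame: x ahead of the robot, y to its left, z up, the work surface at z = 0. Lengths are in mm, angles in degrees, forces in N, time in s.
With the tool pointing down it reaches from about 300 to 850 mm from the base axis. Payload 4.2 kg.
Tool frame: the origin (TCP) lies on the centre line of the jaws, within the pads' length; the fingertips stand 14 mm ahead of it and the grasp point (between the pads) lies 5 mm behind it; x points along the fingers, y is the direction in which the jaws open and shut, and the axes are right-handed (so a half turn about x gives the same grasp; the last joint's range is limited). The gripper opens to 91 mm and grips with 3 to 60 N. Pads are 32 mm wide; open, the fingers measure 118 mm over their backs; the gripper's body (76 mm by 178 mm) begins 60 mm behind the grasp point.
Start: joints at [-74.37, 18.312, 89.639, -0, 72.044, -1.146], TCP at [165.967, -550.542, 227.976] pointing down, gripper open.
Joint ranges: [-177.97, 177.97], [-48.28, 115.42], [12.27, 149.76], [-77.06, 257.06], [2.81, 150.46], [-146.56, 146.56]. Speed limits (degrees/s): [147.25, 147.25, 180, 180, 180, 180].

INTERFACE

Orientations are given as [roll, pitch, yaw] about the fixed x, y, z axes, in that order (R = Rz(yaw) Ry(pitch) Rx(roll)).
In Python, from workcell import readout, optics, env gives the robot as it stands.
- The arm moves only by the shell command python3 -m creep 'ROWS' [OPENING] [FORCE]. ROWS is JSON, a list of rows, each an object with "translation": the shift along the world's x, y, z in cm, a list of three; "delta_rot": the turn, a rotation vector about the world's x, y, z in rad, a list of three. In form: [{"translation": [dx, dy, dz], "delta_rot": [rx, ry, rz]}, ...]. A call has 1 to 5 rows; each row shifts and turns the commanded pose from where the row before left it; what a row does not reach is not made up. A row lasts 1/12 s, in which the tool goes at most 41.7 mm and 7.16 degrees, less where a joint would pass 70% of its speed; a pose out of reach is approached as far as the arm can. A call with a gripper value outside its range is refused whole. OPENING is the gripper's target within -1 to 1 (fully open at 1, half-way at 0, shut at -1), set as the call begins (- or left out, the last holds). The fingers move at their own pace and stop on an object; FORCE is the grip in N (left out, the last holds). Time passes only in rows, so rows that do not move let the fingers close. It gives the time, the measured TCP pose, the force and the opening at its end, in the units of the state.
- readout.state(): the state, without advancing time (a new reading comes with each control period).
- optics.grab_frame(name): name is "side" or "top"; returns (picture, depth): 420x560x3 uint8, red, green, blue; 420x560 float32, mm along the optical axis (not along the pixel's ray), 0 where there is no reading.
- optics.camera_params(name): a dict with "mtx" (3x3 intrinsics, pixels), "R" (3x3) and "t" (3): a world point X has camera coordinates R X + t. Camera axes: x right, y down, z forward; pixel columns grow to the right and rows downward; lengths in mm; the calibration is good to about 2 mm. A picture is of the moment at which its call begins. camera_params takes no time and is no camera call.
- env.job_done(): hands the job in, once; it reports no verdict.
The state is a dict: "time_s": time; "qpos": joint angles; "qvel": joint speeds; "effort": joint torques, N m; "ee_pos": TCP position; "ee_rot": TCP orientation; "force": force on the tool from outside, world axes, zero at the start; "torque": the same for the moment, N m; "gripper_width": finger opening in mm.
Only numpy, scipy, OpenCV 4.12 (cv2) and the standard library are available. Lean on these libraries where they do the work, as an engineer would, in place of code of your own. Each camera call takes 0.05 s, during which the arm holds its last target.

TASK

The four little stone boxes on the display table have been filled, and their lids are still stacked one on another beside them. Take the stack apart and put each lid on the box of its own shape, lined up with the box's sides and sitting flat and fully down in the opening. Do not drop a lid, and leave the stone pyramid and the ball on its stand where they are.

Things in the scene. Friction and masses are not known exactly. Their poses are not given: they have to be found in the camera images.
- lid_oblong: Oblong lid of pale greenish-cream polished stone with a thin dark inlaid border line, the lowest of the stack, lying on the table. Plate 106 mm (x) by 66 mm (y), register 74 by 34 mm. Its plate is 12 mm thick and overhangs a register (a raised step on its underside) that is 6 mm deep; 18 mm high in all. Origin: centre of the register's underside, so the plate lies 6 to 18 mm above it; z up. x runs along its length. About 0.24 kg.
- lid_square: Square lid, like the oblong one and lying on top of it, roughly centred: plate 64 by 64 mm, register 32 by 32 mm. Its plate is 12 mm thick and overhangs a register (a raised step on its underside) that is 6 mm deep; 18 mm high in all. Origin: centre of the register's underside, so the plate lies 6 to 18 mm above it; z up. x and y are square to its sides. About 0.14 kg.
- lid_round: Round lid, lying on top of the square one: plate 62 mm across, register 30 mm across. Its plate is 12 mm thick and overhangs a register (a raised step on its underside) that is 6 mm deep; 18 mm high in all. Origin: centre of the register's underside, so the plate lies 6 to 18 mm above it; z up. About 0.11 kg.
- lid_hexagon: Six-sided lid, the topmost, lying on the round one: plate 46 mm across flats, 53 mm across corners, round register 18 mm across. Its plate is 12 mm thick and overhangs a register (a raised step on its underside) that is 6 mm deep; 18 mm high in all. Origin: centre of the register's underside, so the plate lies 6 to 18 mm above it; z up. x is square to one of its flat sides. About 0.06 kg.
- box_oblong: Oblong box of pale greenish-cream polished stone, 102 mm (x) by 62 mm (y), walls 6 mm, opening 90 by 50 mm. 45 mm high, open on top, with a few pebbles lying in the bottom (they reach at most 23 mm up). Stands loose on the table. Origin: centre of its underside, z up. Closed, its lid's origin lies 39 mm above this. x runs along its length. About 0.36 kg.
- box_square: Square box of pale greenish-cream polished stone, 60 by 60 mm, walls 6 mm, opening 48 by 48 mm. 45 mm high, open on top, with a few pebbles lying in the bottom (they reach at most 23 mm up). Stands loose on the table. Origin: centre of its underside, z up. Closed, its lid's origin lies 39 mm above this. x and y are square to its sides. About 0.24 kg.
- box_round: Round box of pale greenish-cream polished stone, 58 mm across, wall 6 mm, opening 46 mm across. 45 mm high, open on top, with a few pebbles lying in the bottom (they reach at most 23 mm up). Stands loose on the table. Origin: centre of its underside, z up. Closed, its lid's origin lies 39 mm above this. About 0.20 kg.
- box_hexagon: Six-sided box of pale greenish-cream polished stone, 42 mm across flats, walls 5 mm, opening 32 mm across flats. 45 mm high, open on top, with a few pebbles lying in the bottom (they reach at most 23 mm up). Stands loose on the table. Origin: centre of its underside, z up. Closed, its lid's origin lies 39 mm above this. x is square to one of its flat sides. About 0.13 kg.
- pyramid: Bystander: polished cream stone pyramid, base 70 by 70 mm, 62 mm high, to one side (-y) of the work. Origin: centre of its underside. Leave alone.
- ball: Bystander: polished brown-pink stone ball, 68 mm across, fixed on a 14 mm high dark wooden ring stand, 74 mm high in all, to the other side (+y). Origin: centre of the stand's underside. Leave alone.
Not all that is in view belongs to the job. What is shaped like the lid_hexagon but pink is not meant.

How it is judged:
By the outcome, as a careful person would: the job done as asked, in the order asked, and still so for the second after the job is handed in, with the robot touching nothing.
It also fails if it takes over 96 s, if anything falls off the work surface, if the arm or the gripper's body presses on something with over 40 N, if the wrist force passes 120 N, or if a joint passes its speed limit or range.

## Working session

There is one attempt and no reset: what is moved stays moved. The work goes in short steps, Python scripts to look and compute and a shell command to move; the robot and the scene stay as the last step left them, time stands still between calls to the robot, and variables do not carry over. Pictures are saved under pics/ and viewed, and the job is handed in when it is done.

```bash
mkdir -p pics; ls
python3 - <<'E'
from workcell import readout, optics, env
import cv2,numpy as np
print(readout.state())
for n in("side","top"):
    p,d=optics.grab_frame(n); cv2.imwrite(f"pics/{n}0.png",cv2.cvtColor(p,cv2.COLOR_RGB2BGR)); np.save(f"pics/{n}0.npy",d)
    print(n,optics.camera_params(n))
E
```

```text
pics
{'time_s': 0.0, 'qpos': array([-7.43679345e+01,  1.83520997e+01,  8.97055641e+01,  8.97820244e-04,
        7.20428856e+01, -1.14577105e+00]), 'qvel': array([ 0.0636341 , -0.0521635 ,  0.02449454, -0.12818305,  0.04295566,
       -0.02166133]), 'effort': array([ 8.98221006e-04, -4.12456620e+01, -2.31969059e+01,  7.28236581e-02,
        4.56775795e-02, -1.57011682e-04]), 'ee_pos': array([ 165.86081893, -550.06978492,  227.12135791]), 'ee_rot': array([-91.63216279,  89.89944693, 105.14539619]), 'force': array([-0.49901542, -1.21763436, -0.6461479 ]), 'torque': array([ 0.01009082, -0.06221408,  0.03761508]), 'gripper_width': 91.08107331440726}
side {'mtx': array([[463.13833048,   0.        , 278.41856034],
       [  0.        , 463.13833048, 208.59998268],
       [  0.        ,   0.        ,   1.        ]]), 'R': array([[-0.97538202, -0.22051881, -0.0011706 ],
       [-0.15090415,  0.67131974, -0.72564299],
       [ 0.16080378, -0.70760247, -0.68807041]]), 't': array([ 505.06757517,  126.583194  , 1240.10249675])}
top {'mtx': array([[534.48185406,   0.        , 284.41768516],
       [  0.        , 534.48185406, 210.63822518],
       [  0.        ,   0.        ,   1.        ]]), 'R': array([[ 0.0313435 , -0.99950116, -0.00387482],
       [-0.97583848, -0.02976231, -0.21645663],
       [ 0.21623333,  0.01056571, -0.97628455]]), 't': array([ -20.31463705,  512.51490769, 1298.62723153])}
```

View pics/side0.png

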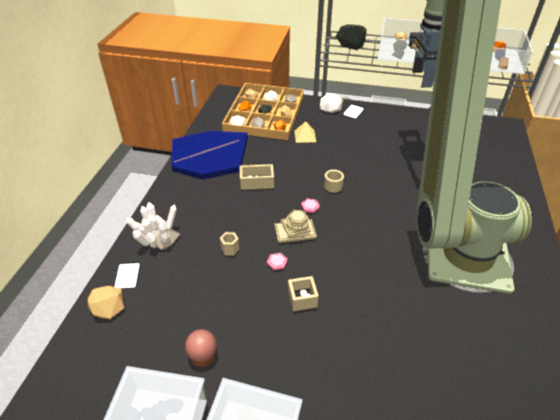

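View pics/top0.png

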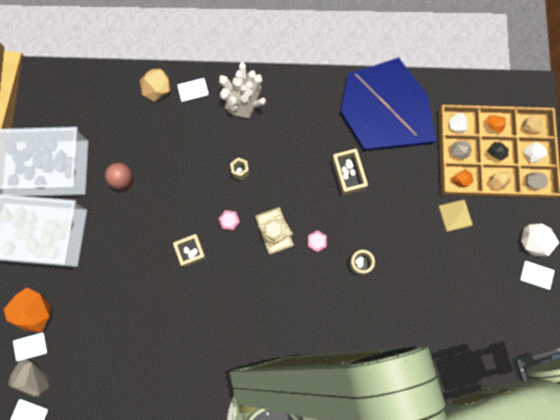

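```bash
cat > h.py <<'E'
from workcell import readout, optics
import cv2,numpy as np
def cam(n):
    c=optics.camera_params(n); return c['mtx'],c['R'],c['t']
def cast(n,uv,z):
    K,R,t=cam(n); uv=np.atleast_2d(uv).astype(float)
    d=np.c_[uv,np.ones(len(uv))]@np.linalg.inv(K).T@R; C=-R.T@t
    s=(z-C[2])/d[:,2]; return C+d*s[:,None]
def proj(n,X):
    K,R,t=cam(n); c=(np.atleast_2d(X)@R.T+t)@K.T; return c[:,:2]/c[:,2:]
def cloud(n,d):
    K,R,t=cam(n); v,u=np.mgrid[:d.shape[0],:d.shape[1]]
    p=np.stack([u,v,np.ones_like(u)],-1)@np.linalg.inv(K).T*d[...,None]
    return (p-t)@R
def crop(p,x,y,w,h,s,name):
    c=cv2.resize(p[y:y+h,x:x+w],None,fx=s,fy=s,interpolation=cv2.INTER_CUBIC); cv2.imwrite(name,cv2.cvtColor(c,cv2.COLOR_RGB2BGR))
E
python3 - <<'E'
from h import *
p=cv2.cvtColor(cv2.imread('pics/top0.png'),cv2.COLOR_BGR2RGB)
crop(p,165,135,220,150,3.6,'pics/topc.png')
q=cv2.cvtColor(cv2.imread('pics/side0.png'),cv2.COLOR_BGR2RGB)
crop(q,205,155,160,165,3.6,'pics/sidec.png')
for n in('top','side'):
    K,R,t=cam(n);print(n,-R.T@t)
    c=cloud(n,np.load(f'pics/{n}0.npy'))
    pts={'top':[(274,230),(262,250),(200,280),(229,219),(317,241),(239,160)],'side':[(298,217),(290,240),(350,260),(277,261),(311,205)]}[n]
    for u,v in pts: print((u,v),c[v,u].round(1),p[v,u] if n=='top' else q[v,u])
E
```

```text
top [ 219.96201352  -18.77179545 1378.68822939]
(274, 230) [459.1  19.7  73.3] [254 252 229]
(262, 250) [418.5  51.    1.6] [71 70 70]
(200, 280) [336.3 207.4  -0.6] [65 67 63]
(229, 219) [494.2 139.   20.5] [254 238 249]
(317, 241) [443.9 -90.4  18. ] [254 242 251]
(239, 160) [646.2 118.2  47.9] [227 206 157]
side [312.32259538 903.89869802 945.72326982]
(298, 217) [457.6  27.8  73.9] [253 248 203]
(290, 240) [472.2  58.   11.5] [143 129  94]
(350, 260) [304.1  81.3  -2.1] [71 68 66]
(277, 261) [488.5 146.   20.7] [255 235 250]
(311, 205) [439.2 -86.   18.1] [255 231 248]
```

View pics/topc.png

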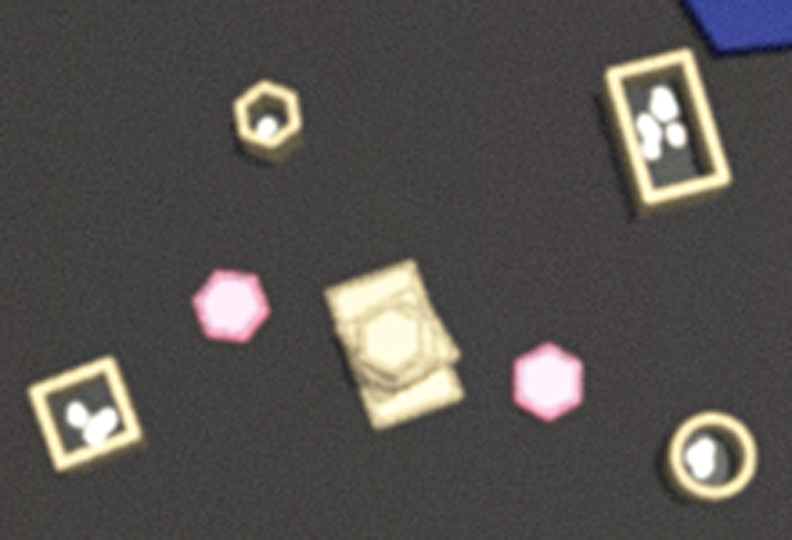

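View pics/sidec.png

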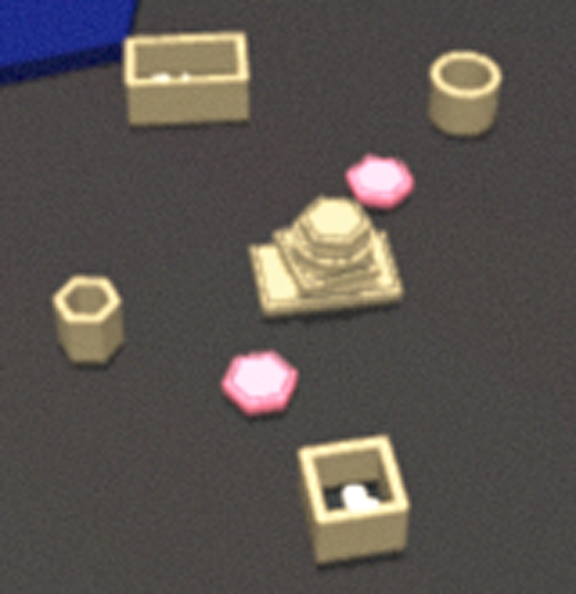

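Run:
```python
from h import *
p=cv2.cvtColor(cv2.imread('pics/top0.png'),cv2.COLOR_BGR2RGB)
for v in range(150,184,2): print(v,' '.join('%3d'%x for x in p[v,226:252,0]))
print()
print([tuple(int(a) for a in p[v,189]) for v in range(232,272,2)])
print([tuple(int(a) for a in p[228,u]) for u in range(255,292,2)])
```

```text
150  66  66  66  68  65  67  73  71  65  64  68  71  65  66  72  67  68  65  67  66  65  66  68  68  64  69
152  66  69  67  74  65  69  67  65  67  60  69  68  67  70  73  70  69  66  66  63  69  67  67  70  70  67
154  68  66  71  61  66  68  70  68  73  70  69  62  65  67  75  71  67  68  66  67  72  67  71  66  69  74
156  75  65  67  68  65  67  69  67  61  72  61  74  75  75  68  61  66  66  72  63  69  69  70  68  69  73
158  68  69  65  68  68  62  65  67  77 111 162 216 241 228 189 151 133 107  79  69  60  62  68  61  66  69
160  68  73  69  63  63  67  91 145 217 245 245 230 216 227 238 247 247 241 227 191 151 107  68  66  67  76
162  65  61  62  72 114 177 218 245 248 227 172 122  95 101 111 134 152 185 234 254 248 168  86  66  64  60
164  63  68  64 101 194 254 255 208 144 108 104  98  85  86  88  88  91 102 160 234 246 199 105  61  61  67
166  71  68  70  83 165 244 249 199 121  91  89  84  84  83  73  60  61  73 125 215 248 221 130  70  66  68
168  68  72  67  73 126 216 246 218 132  81 103 172 238 250 226 156  91  64 103 200 254 252 170  84  55  68
170  69  67  64  40 
[... 664 characters left out ...]
 70  70  66  70  68  66  67  71  71  66  70  71  68  66  69  68  68  65

[(68, 67, 65), (59, 59, 59), (194, 177, 141), (255, 248, 205), (147, 138, 103), (94, 91, 77), (95, 92, 88), (87, 90, 86), (120, 119, 114), (213, 209, 202), (244, 242, 235), (255, 255, 250), (255, 255, 252), (195, 189, 165), (254, 246, 206), (205, 189, 145), (97, 89, 71), (69, 65, 63), (65, 66, 65), (68, 63, 65)]
[(70, 67, 67), (59, 58, 58), (133, 119, 94), (210, 195, 154), (229, 217, 168), (225, 213, 167), (254, 250, 220), (254, 252, 229), (254, 251, 227), (254, 251, 226), (254, 252, 228), (254, 252, 228), (255, 253, 228), (239, 228, 187), (254, 248, 215), (233, 220, 178), (230, 219, 174), (174, 162, 131), (67, 63, 63)]
```

```bash
cat >> h.py <<'E'
def outl(n,img,box,z,thr,ch=0,s=8):
    x,y,w,h=box; c=cv2.resize(img[y:y+h,x:x+w,ch],None,fx=s,fy=s,interpolation=cv2.INTER_CUBIC)
    m=(c>thr).astype(np.uint8); cs,_=cv2.findContours(m,cv2.RETR_EXTERNAL,cv2.CHAIN_APPROX_NONE)
    k=max(cs,key=cv2.contourArea)[:,0].astype(float)
    uv=(k+.5)/s-.5+[x,y]
    return cast(n,uv,z)[:,:2],uv
def rect(P):
    (c,(a,b),an)=cv2.minAreaRect(P.astype(np.float32))
    if a<b: a,b,an=b,a,an+90
    return np.round(c,1),round(a,1),round(b,1),round((an+90)%180-90,1)
def poly(P,nsides,half,c0):
    """least squares regular polygon / rectangle: half= list of half widths per side direction; fits centre, angle"""
    from scipy.optimize import least_squares
    half=np.array(half); k=len(half)
    def f(q):
        r=P-q[:2]; a=q[2]+np.arange(k)*2*np.pi/k
        return (r@np.stack([np.cos(a),np.sin(a)])-half-q[3]).max(1)
    best=None
    for a0 in np.linspace(0,2*np.pi/nsides,7)[:-1]:
        s=least_squares(f,[*c0,a0,0],loss='soft_l1',f_scale=1)
        if best is None or s.cost<best.cost: best=s
    q=best.x; return q[:2].round(1),np.degrees(q[2]).round(1),'grow',q[3].round(2),'rms',np.sqrt((best.fun**2).mean()).round(2)
E
python3 - <<'E'
from h import *
p=cv2.cvtColor(cv2.imread('pics/top0.png'),cv2.COLOR_BGR2RGB)
q=cv2.cvtColor(cv2.imread('pics/side0.png'),cv2.COLOR_BGR2RGB)
B={'sq':(170,230,40,40),'hex':(224,150,30,30),'rd':(345,243,36,36),'ob':(328,143,45,55)}
S={'sq':(280,270,45,45),'hex':(215,227,30,32),'rd':(320,165,30,30),'ob':(236,160,42,32)}
for n,img,D in(('top',p,B),('side',q,S)):
  for k,b in D.items():
    P,uv=outl(n,img,b,45,165)
    c=P.mean(0)
    if k=='sq': r=poly(P,4,[30]*4,c)
    if k=='ob': 
        _,a,bb,an=rect(P); r=poly(P,1,[51,31,51,31],c)
    if k=='hex': r=poly(P,6,[21]*6,c)
    if k=='rd': r=cv2.fitEllipse(P.astype(np.float32))
    print(n,k,r,rect(P))
E
```

```text
top sq (array([408.5, 234.7]), np.float64(23.6), 'grow', np.float64(1.67), 'rms', np.float64(0.32)) (array([408.5, 234.6]), 64.5, 64.1, 23.5)
top hex (array([629.7, 117.8]), np.float64(41.4), 'grow', np.float64(1.57), 'rms', np.float64(0.34)) (array([629.9, 117.9]), 50.5, 45.4, 12.1)
top rd ((392.24261474609375, -204.02630615234375), (59.25221252441406, 59.7838134765625), 65.0274887084961) (array([ 392.4, -203.9]), 59.9, 59.3, -6.4)
top ob (array([ 629.8, -171.2]), np.float64(196.7), 'grow', np.float64(1.85), 'rms', np.float64(0.31)) (array([ 629.8, -171.2]), 106.5, 66.5, 16.8)
side sq (array([405.6, 233.8]), np.float64(23.4), 'grow', np.float64(1.85), 'rms', np.float64(0.53)) (array([405.7, 233.7]), 65.4, 63.6, -66.5)
side hex (array([626.6, 117. ]), np.float64(39.4), 'grow', np.float64(1.93), 'rms', np.float64(0.66)) (array([626.4, 117. ]), 50.9, 46.1, 70.1)
side rd ((389.9755554199219, -203.1414794921875), (58.95499801635742, 64.4522476196289), 6.677485942840576) (array([ 390.1, -203.3]), 64.0, 60.0, 67.6)
side ob (array([ 626.9, -171.2]), np.float64(16.8), 'grow', np.float64(3.05), 'rms', np.float64(1.19)) (array([ 626.9, -171.3]), 105.3, 71.1, 16.6)
```

Run:
```python
from h import *
for n,(x,y,w,h) in(('top',(250,203,50,55)),('side',(268,200,55,48))):
    c=cloud(n,np.load(f'pics/{n}0.npy'))[y:y+h,x:x+w]
    print(n)
    if n=='top':
        for r in c[::2,:,2]: print(' '.join('%2d'%v for v in r))
    for z in(72,54,36,18):
        P=c[abs(c[...,2]-z)<4.5][:,:2]; print(z,len(P),rect(P), P.mean(0).round(1))
```

```text
top
 0 -1  0  7  1  1  2  0  4  3  3  1  1 -4  1  3  7  0  2  5  0 -5  0 -3  4  1  6 -1  3 -2  1  2  3  5  5  1  0 -2  1  0  2  2  4  0  0 -7  6  2  1  0
 3  3  3  6  0  4  2  3  0  1  0  0  3  1  0 -1 -1 -1  1  2  9  1  0  0  4  0 -2  0  4  1  0  3  3  0  1  5  4  1  1 -4  0  1  0  0  4  0  0  8  2  3
-4  2 -2  0  0  0  4  4 -2  0  1  3  1  6  9  0 -3  4 -1  3  0  1  1 -2  0  1  7  4  0 15  1  4  1  4 -2  7 -3  5 -1  0  6  3  2 -5  0  1  5  3  2  1
 2  6  4  3 -3  2  1  0  0  2  0  4  0 -1  0  3  0  2  0 -1  4 -2  0 -5 13 18 18 19 18 21 -2 -2  1  6 -1  3  0 -3  1  4  0  1 -1  6 -1  4  1  0  1  0
 4  0  4 -1 -1  0  4  2  2  1  1  0  1  3  2  0  0  0 20 21 26 20 16 20 18 19 16 16 18 19 22  2  1  0  1 -1  3  1 -4  1  4  2  1  4  6  2 -2  0 -1  0
 6  0  1  3  2  1 -2  0  1  0 -2 -1  0 19 24 21 19 20 18 24 16 17 21 23 20 13 16 21 18 39 18 18  3  5  4  2  5  5 -2  1 -1  0  2  0 -5  2  1  3  2  0
 3 -1 -1  0  0  6  4 22 23 16 19 15 18 21 15 22 25 17 18 22 16 18 17 24 20 42 38 35 41 35 36 22 18  0  2  3  1  0  2 -2 -2  1  3  3  3  1  0 -2  1  6
 0  0 -1 -1  0  5 21 20 16 23 17 23 19 19 19 2
[... 2922 characters left out ...]
3  2  0 -1  1  2  0 -1  6  3  5  0  2
-5  1  6 -3  1  5 -2  0 -3  0 -1  0  0  0  4  4  1  1  1  7 -3 -3  4  2  3 -6  0 -1  1  0  3  0  2  2  2  3  3  4  0  1  1  1  2  0  3  0  3  0  0 -2
72 257 (array([462. ,  20.8]), 50.8, 45.0, 7.7) [461.9  21. ]
54 148 (array([463.2,  19. ]), 61.2, 58.2, 2.3) [460.1  14.6]
36 129 (array([468. ,  18.3]), 64.4, 64.1, 32.9) [469.6  14.1]
18 365 (array([469.2,  21.2]), 107.1, 65.7, 21.6) [465.1  22. ]
side
72 190 (array([459.6,  20.8]), 52.4, 46.0, -56.5) [459.8  21.6]
54 112 (array([459.2,  29.6]), 60.3, 40.8, 11.3) [458.9  34.4]
36 135 (array([465.5,  17.8]), 69.6, 64.8, -55.0) [468.1  35.6]
18 485 (array([469.2, -18.9]), 175.0, 115.6, -85.9) [460.4  -2.5]
```

```bash
cat >> h.py <<'E'
def layer(n,d,box,z,tol,half,ns,c0):
    x,y,w,h=box; c=cloud(n,d)[y:y+h,x:x+w]
    m=(abs(c[...,2]-z)<tol).astype(np.uint8); m=cv2.medianBlur(m,3)
    big=cv2.resize(m.astype(np.float32),None,fx=4,fy=4,interpolation=cv2.INTER_LINEAR)
    cs,_=cv2.findContours((big>.5).astype(np.uint8),cv2.RETR_EXTERNAL,cv2.CHAIN_APPROX_NONE)
    k=max(cs,key=cv2.contourArea)[:,0].astype(float); uv=(k+.5)/4-.5+[x,y]
    P=cast(n,uv,z)[:,:2]
    if half is None:
        e=cv2.fitEllipse(P.astype(np.float32)); return np.round(e[0],1),np.round(e[1],1)
    return poly(P,ns,half,P.mean(0) if c0 is None else c0)
E
python3 - <<'E'
from h import *
for n,b in(('top',(250,203,50,55)),('side',(268,200,55,48))):
    d=np.load(f'pics/{n}0.npy')
    print(n,layer(n,d,b,72,9,[23]*6,6,None))
    for z,tol,half,ns in((54+20,29,None,0),(36+20,29,[32]*4,4),(18+30,39,[53,33,53,33],2)):
        print('  all above, plane',z-20 if z<60 else z)
    # all-above masks cast at their own plane (top view only roughly valid)
    print('oblong',layer(n,d,b,18,7,[53,33,53,33],2,None))
E
```

```text
top (array([462.6,  20.8]), np.float64(36.8), 'grow', np.float64(-0.03), 'rms', np.float64(0.73))
  all above, plane 74
  all above, plane 36
  all above, plane 28
oblong (array([430.8,   6. ]), np.float64(107.9), 'grow', np.float64(-20.65), 'rms', np.float64(5.73))
side (array([459.7,  23.7]), np.float64(35.4), 'grow', np.float64(1.78), 'rms', np.float64(1.35))
  all above, plane 74
  all above, plane 36
  all above, plane 28
oblong (array([465.6,  24.4]), np.float64(201.6), 'grow', np.float64(-0.76), 'rms', np.float64(9.45))
```

```bash
cat >> h.py <<'E'
from scipy.spatial.transform import Rotation as Rn
def tool():
    s=readout.state(); M=Rn.from_euler('xyz',s['ee_rot'],degrees=True).as_matrix()
    y=M[:,1]; j=np.degrees(np.arctan2(y[1],y[0]))
    print('t',round(s['time_s'],2),'pos',s['ee_pos'].round(1),'x',M[:,0].round(3),'jaw',round(j,2),'w',round(s['gripper_width'],1),'F',s['force'].round(1),'q',s['qpos'].round(0))
    return s['ee_pos'],j,s
E
python3 -c "
from h import *; tool()
for n,uv in(('top',(455,215)),('top',(118,176))): print(cast(n,[uv],30))
"
```

```text
t 0.1 pos [ 165.9 -550.1  227.2] x [-0.     0.001 -1.   ] jaw -73.22 w 90.8 F [ 0.  -0.1 -0.8] q [-74.  18.  90.  -0.  72.  -1.]
[[ 520.57077624 -443.87976348   30.        ]]
[[598.4667094  435.49468926  30.        ]]
```

```bash
python3 -m creep '[{"translation":[1.48,2.85,-0.4],"delta_rot":[0,0,-0.0435]},{"translation":[1.48,2.85,-0.4],"delta_rot":[0,0,-0.0435]},{"translation":[1.48,2.85,-0.4],"delta_rot":[0,0,-0.0435]},{"translation":[1.48,2.85,-0.4],"delta_rot":[0,0,-0.0435]},{"translation":[1.48,2.85,-0.4],"delta_rot":[0,0,0]}]' 
python3 -c "from h import *; tool()"
```

```text
time_s: 0.52
ee_pos: [240.2, -406.4, 207.4]
ee_rot: [-75.9, 90.0, 110.8]
force: [0.9, -0.6, 0.1]
gripper_width: 91.1
t 0.52 pos [ 240.2 -406.4  207.4] x [-0.     0.001 -1.   ] jaw -83.32 w 91.1 F [ 0.9 -0.6  0.1] q [-61.  10. 104.   0.  66.  22.]
```

```bash
for i in 1; do :; done
python3 -m creep '[{"translation":[1.48,2.85,-0.4],"delta_rot":[0,0,0]},{"translation":[1.48,2.85,-0.4],"delta_rot":[0,0,0]},{"translation":[1.48,2.85,-0.4],"delta_rot":[0,0,0]},{"translation":[1.48,2.85,-0.4],"delta_rot":[0,0,0]},{"translation":[1.48,2.85,-0.4],"delta_rot":[0,0,0]}]' 
python3 -m creep '[{"translation":[1.48,2.85,-0.4],"delta_rot":[0,0,0]},{"translation":[1.48,2.85,-0.4],"delta_rot":[0,0,0]},{"translation":[1.48,2.85,-0.4],"delta_rot":[0,0,0]},{"translation":[1.48,2.85,-0.4],"delta_rot":[0,0,0]},{"translation":[1.48,2.85,-0.4],"delta_rot":[0,0,0]}]' 
python3 -m creep '[{"translation":[1.48,2.85,-0.4],"delta_rot":[0,0,0]},{"translation":[1.48,2.85,-0.4],"delta_rot":[0,0,0]},{"translation":[1.48,2.85,-0.4],"delta_rot":[0,0,0]},{"translation":[1.48,2.85,-0.4],"delta_rot":[0,0,0]},{"translation":[1.48,2.85,-0.4],"delta_rot":[0,0,0]}]' 
python3 -m creep '[{"translation":[0,0,0],"delta_rot":[0,0,0]}]' 0.3
python3 -c "from h import *; tool()"
```

```text
time_s: 0.93
ee_pos: [314.1, -263.9, 187.6]
ee_rot: [-43.2, 90.0, 143.5]
force: [0.4, -0.2, -0.7]
gripper_width: 91.0
time_s: 1.35
ee_pos: [388.2, -121.5, 167.7]
ee_rot: [9.1, 90.0, -164.1]
force: [1.1, 0.6, 0.1]
gripper_width: 91.2
time_s: 1.77
ee_pos: [462.1, 21.1, 147.5]
ee_rot: [11.0, 90.0, -162.2]
force: [0.4, 0.1, -0.7]
gripper_width: 91.6
time_s: 1.85
ee_pos: [464.0, 23.4, 147.2]
ee_rot: [-122.9, 89.9, 64.2]
force: [-0.1, 0.1, -0.0]
gripper_width: 87.4
t 1.85 pos [464.   23.4 147.2] x [ 0.001  0.002 -1.   ] jaw -82.95 w 87.4 F [-0.1  0.1 -0. ] q [  1.  13. 111.   0.  57.  84.]
```

```bash
python3 -m creep '[{"translation":[0,0,-1],"delta_rot":[0,0,0]},{"translation":[0,0,-1],"delta_rot":[0,0,0]},{"translation":[0,0,-1],"delta_rot":[0,0,0]}]' 
python3 -c "from h import *; tool()
for n in('side','top'):
    p,d=optics.grab_frame(n); crop(p,*((205,80,180,170) if n=='side' else (200,150,180,150)),4 if n=='top' else 3.5,f'pics/{n}1.png')
"
```

```text
time_s: 2.1
ee_pos: [461.6, 19.4, 117.4]
ee_rot: [18.7, 90.0, -154.4]
force: [0.5, -0.5, 0.7]
gripper_width: 67.3
t 2.1 pos [461.6  19.4 117.4] x [-0.001 -0.    -1.   ] jaw -83.15 w 67.3 F [ 0.5 -0.5  0.7] q [  1.  14. 113.  -0.  52.  84.]
```

View pics/side1.png

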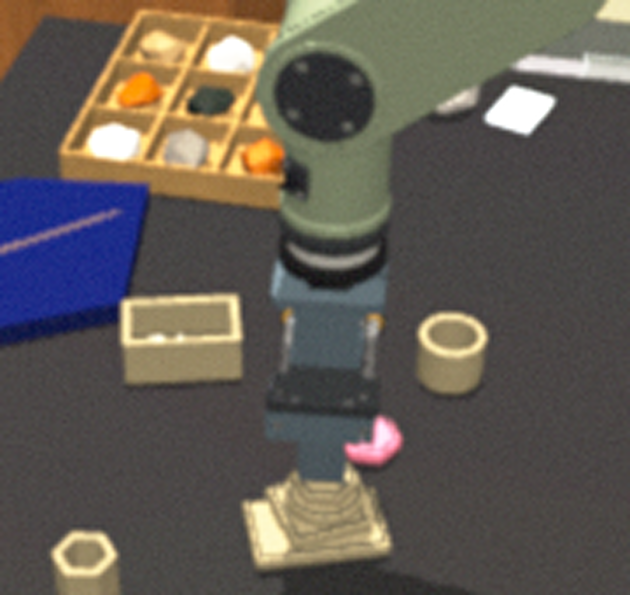

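View pics/top1.png

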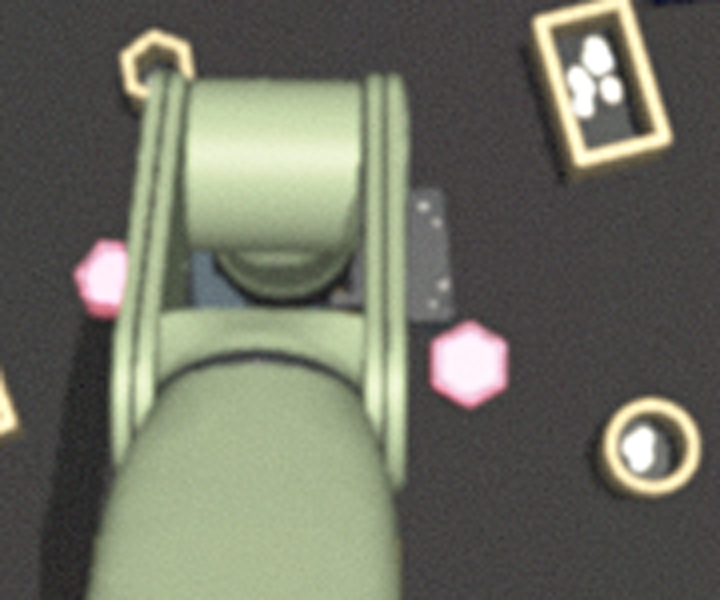

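Run:
```python
from h import *
a=np.radians(-83.15+180); y=np.array([np.cos(a),np.sin(a),0]); x=np.array([-y[1],y[0],0])
T=np.array([461.8,19.5,117.5])
for o in (33.5,47):
  for s in(-16,0,16):
    for dz in(-14,0): print(o,s,dz,proj('side',T+y*o+x*s+[0,0,dz]).round(1))
im=cv2.imread('pics/side1.png')
for v in(440,450,455,460,465,470,475,480):
    r=im[v,270:370].astype(int); print(v,' '.join('%d'%(b-rr) for b,g,rr in r[::3]))
```

```text
33.5 -16 -14 [[290.3 215. ]]
33.5 -16 0 [[290.4 211.1]]
33.5 0 -14 [[296.4 215.4]]
33.5 0 0 [[296.5 211.6]]
33.5 16 -14 [[302.5 215.9]]
33.5 16 0 [[302.7 212. ]]
47 -16 -14 [[289.8 218.6]]
47 -16 0 [[289.9 214.8]]
47 0 -14 [[296.  219.1]]
47 0 0 [[296.1 215.2]]
47 16 -14 [[302.2 219.5]]
47 16 0 [[302.4 215.6]]
440 3 5 3 1 3 4 6 6 8 8 12 18 15 17 14 16 16 16 19 16 16 14 17 18 12 7 6 9 14 5 -9 -12 -4 -6
450 -8 -7 -8 -8 -5 -4 -8 -6 -3 3 13 15 13 12 14 13 15 14 12 15 12 13 15 18 -3 -53 -84 -52 -39 -45 -49 -49 -51 -54
455 -9 -6 -7 -9 -7 -7 -6 -6 -4 3 11 16 16 14 15 13 15 17 16 11 13 14 14 15 7 -23 -73 -93 -92 -90 -86 -83 -82 -75
460 -5 -8 -8 -6 -8 -9 -7 -6 -5 2 12 15 14 12 15 13 12 14 14 16 15 12 12 15 13 -4 -33 -50 -59 -66 -76 -81 -84 -89
465 -6 -6 -7 -8 -5 -4 -6 -6 -6 1 12 17 15 11 14 14 15 14 12 14 13 16 17 18 8 -17 -38 -31 -16 -13 -19 -22 -25 -30
470 -8 -6 -7 -9 -9 -7 -8 -16 -23 -12 8 16 12 13 15 15 15 17 16 12 13 14 14 15 4 -28 -52 -48 -39 -18 -6 -2 0 -3
475 -2 -6 -6 -2 -4 -10 -23 -45 -56 -36 -2 14 16 13 14 14 15 16 16 16 15 19 20 16 -12 -57 -78 -65 -66 -47 -20 -4 -5 -7
480 -1 -3 -9 -9 -12 -31 -50 -48 -49 -44 -25 -12 -17 -17 -17 -11 -11 -13 -10 -6 -8 -5 0 3 -13 -45 -66 -60 -68 -61 -36 -13 -4 -7
```

```bash
python3 -m creep '[{"translation":[-0.11,0.065,-0.9],"delta_rot":[0,0,0]},{"translation":[-0.11,0.065,-0.9],"delta_rot":[0,0,0]},{"translation":[0,0,-0.9],"delta_rot":[0,0,0]},{"translation":[0,0,-0.9],"delta_rot":[0,0,0]},{"translation":[0,0,-0.5],"delta_rot":[0,0,0]}]' 
python3 -m creep '[{"translation":[0,0,-0.5],"delta_rot":[0,0,0]},{"translation":[0,0,0],"delta_rot":[0,0,0]}]'
python3 -c "from h import *; tool()
p,d=optics.grab_frame('side'); crop(p,225,150,130,110,6,f'pics/side2.png')
"
```

```text
time_s: 2.62
ee_pos: [459.0, 20.7, 75.6]
ee_rot: [-2.1, 89.9, -175.3]
force: [-0.2, -0.2, -0.2]
gripper_width: 59.4
time_s: 2.78
ee_pos: [459.1, 20.7, 70.9]
ee_rot: [-2.8, 89.9, -175.9]
force: [-0.3, 0.7, -0.6]
gripper_width: 59.2
t 2.78 pos [459.1  20.7  70.9] x [-0.002 -0.    -1.   ] jaw -83.19 w 59.2 F [-0.3  0.7 -0.6] q [  1.  18. 117.  -0.  45.  84.]
```

View pics/side2.png

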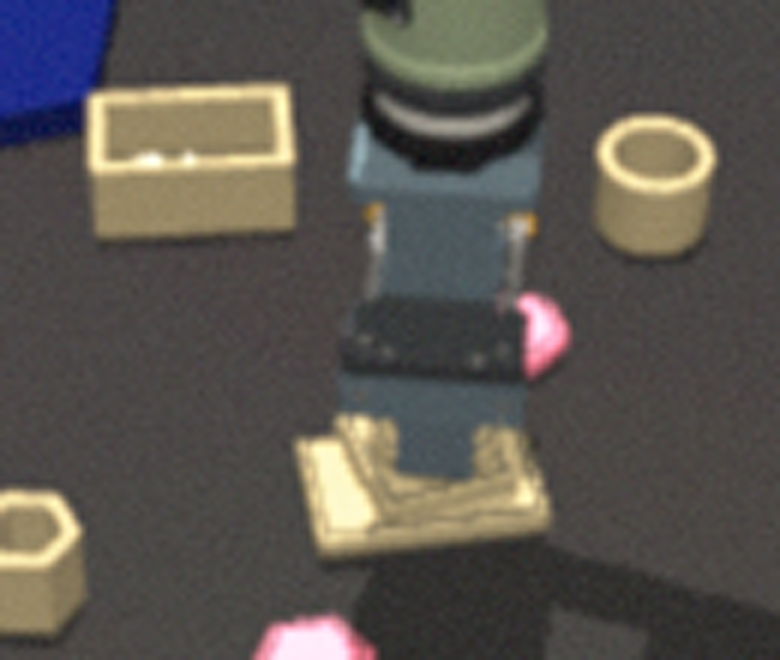

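```bash
python3 -m creep '[{"translation":[0,0,0],"delta_rot":[0,0,0]},{"translation":[0,0,0],"delta_rot":[0,0,0]},{"translation":[0,0,0],"delta_rot":[0,0,0]},{"translation":[0,0,0],"delta_rot":[0,0,0]}]' -0.15 15
python3 -c "from h import *; tool()"
```

```text
time_s: 3.17
ee_pos: [460.2, 20.8, 72.3]
ee_rot: [167.8, 89.9, -5.4]
force: [0.4, -0.5, 1.2]
gripper_width: 45.7
t 3.17 pos [460.2  20.8  72.3] x [ 0.001 -0.    -1.   ] jaw -83.19 w 45.7 F [ 0.4 -0.5  1.2] q [  1.  18. 117.  -0.  45.  84.]
```

```bash
python3 -m creep '[{"translation":[0,0,0],"delta_rot":[0,0,0]},{"translation":[0,0,0.5],"delta_rot":[0,0,0]},{"translation":[0,0,1],"delta_rot":[0,0,0]},{"translation":[0,0,2],"delta_rot":[0,0,0]},{"translation":[0,0,2],"delta_rot":[0,0,0]}]' -0.4 15
python3 -m creep '[{"translation":[1,0.6,1],"delta_rot":[0,0,0]},{"translation":[2.5,1.5,0],"delta_rot":[0,0,0]},{"translation":[2.5,1.5,0],"delta_rot":[0,0,0]}]'
python3 -c "from h import *; tool()
p,d=optics.grab_frame('side'); crop(p,205,110,150,130,5.2,f'pics/side3.png')
"
```

```text
time_s: 3.58
ee_pos: [458.9, 20.8, 127.3]
ee_rot: [-4.4, 89.9, -177.6]
force: [-1.0, -0.8, -0.3]
gripper_width: 45.9
time_s: 3.83
ee_pos: [520.3, 56.9, 138.6]
ee_rot: [173.7, 89.9, 0.5]
force: [0.6, 0.4, -0.6]
gripper_width: 46.1
t 3.83 pos [520.3  56.9 138.6] x [ 0.002  0.    -1.   ] jaw -83.25 w 46.1 F [ 0.6  0.4 -0.6] q [  5.  18. 104.  -0.  58.  88.]
```

View pics/side3.png

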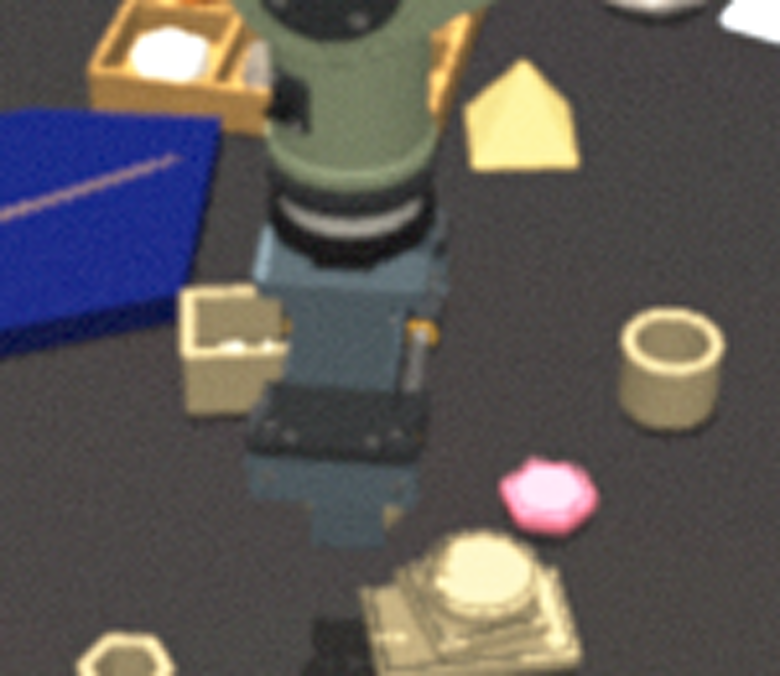

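```bash
python3 -m creep '[{"translation":[2.7,1.5,0],"delta_rot":[0,0,0.0358]},{"translation":[2.7,1.5,0],"delta_rot":[0,0,0.0358]},{"translation":[2.7,1.5,0],"delta_rot":[0,0,0]},{"translation":[2.6,1.56,-0.5],"delta_rot":[0,0,0]},{"translation":[0,0,-2.5],"delta_rot":[0,0,0]}]'
python3 -m creep '[{"translation":[0,0,-1],"delta_rot":[0,0,0]},{"translation":[0,0,-1],"delta_rot":[0,0,0]},{"translation":[0,0,-0.5],"delta_rot":[0,0,0]},{"translation":[0,0,0],"delta_rot":[0,0,0]}]'
python3 -c "from h import *; tool()
p,d=optics.grab_frame('side'); crop(p,185,180,90,80,7,f'pics/side4.png');cv2.imwrite('pics/side4full.png',p[:,:,::-1])
"
```

```text
time_s: 4.3
ee_pos: [634.7, 120.7, 110.8]
ee_rot: [-177.8, 89.1, 13.2]
force: [1.1, 0.9, -0.0]
gripper_width: 45.9
time_s: 4.63
ee_pos: [625.2, 116.7, 80.9]
ee_rot: [1.1, 89.8, -168.0]
force: [0.2, -0.8, 0.4]
gripper_width: 46.1
t 4.63 pos [625.2 116.7  80.9] x [-0.003 -0.001 -1.   ] jaw -79.12 w 46.1 F [ 0.2 -0.8  0.4] q [10. 31. 92. -0. 57. 89.]
```

View pics/side4.png

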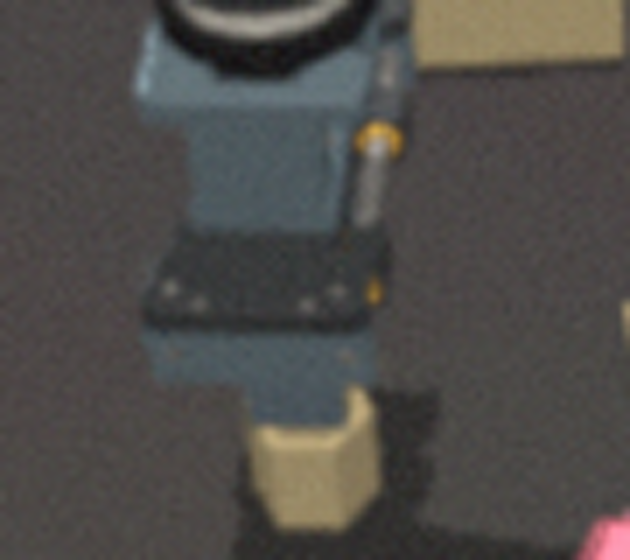

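```bash
python3 -m creep '[{"translation":[0,0,-0.9],"delta_rot":[0,0,0]},{"translation":[0,0,-0.7],"delta_rot":[0,0,0]},{"translation":[0,0,0],"delta_rot":[0,0,0]},{"translation":[0,0,-0.4],"delta_rot":[0,0,0]},{"translation":[0,0,-0.2],"delta_rot":[0,0,0]}]'
python3 -c "from h import *; tool()"
python3 -m creep '[{"translation":[0,0,-0.2],"delta_rot":[0,0,0]},{"translation":[0,0,0],"delta_rot":[0,0,0]}]'
python3 -c "from h import *; tool()"
```

```text
time_s: 5.1
ee_pos: [626.7, 117.3, 59.8]
ee_rot: [95.1, 90.0, -74.0]
force: [0.5, -0.4, -0.3]
gripper_width: 46.0
t 5.1 pos [626.7 117.3  59.8] x [ 0. -0. -1.] jaw -79.1 w 46.0 F [ 0.5 -0.4 -0.3] q [10. 32. 94. -0. 55. 89.]
time_s: 5.27
ee_pos: [626.6, 117.3, 57.6]
ee_rot: [18.6, 90.0, -150.5]
force: [0.1, -0.1, -1.1]
gripper_width: 45.8
t 5.27 pos [626.6 117.3  57.6] x [-0. -0. -1.] jaw -79.09 w 45.8 F [ 0.1 -0.1 -1.1] q [10. 32. 94. -0. 54. 89.]
```

Almost at contact; lower in 0.5–1 mm steps until force shows.

```bash
python3 -m creep '[{"translation":[0,0,-0.1],"delta_rot":[0,0,0]},{"translation":[0,0,0],"delta_rot":[0,0,0]}]'
python3 -m creep '[{"translation":[0,0,-0.05],"delta_rot":[0,0,0]},{"translation":[0,0,0],"delta_rot":[0,0,0]}]'
python3 -c "from h import *; tool()"
```

```text
time_s: 5.43
ee_pos: [626.9, 117.4, 57.4]
ee_rot: [172.3, 90.0, 3.2]
force: [-0.3, 0.3, 1.7]
gripper_width: 45.9
time_s: 5.6
ee_pos: [626.9, 117.5, 57.4]
ee_rot: [178.3, 90.0, 9.2]
force: [-2.4, -0.5, 4.1]
gripper_width: 45.8
t 5.6 pos [626.9 117.5  57.4] x [ 0.001  0.    -1.   ] jaw -79.09 w 45.8 F [-2.4 -0.5  4.1] q [10. 32. 94. -0. 54. 89.]
```

```bash
python3 -m creep '[{"translation":[0,0,0],"delta_rot":[0,0,0]},{"translation":[0,0,0],"delta_rot":[0,0,0]},{"translation":[0,0,0],"delta_rot":[0,0,0]}]' 0.35
python3 -m creep '[{"translation":[0,0,1],"delta_rot":[0,0,0]},{"translation":[0,0,2],"delta_rot":[0,0,0]},{"translation":[0,0,3],"delta_rot":[0,0,0]},{"translation":[-1,-2.5,3],"delta_rot":[0,0,0]},{"translation":[-2,-3,0],"delta_rot":[0,0,0]}]'
python3 -m creep '[{"translation":[-2,-3,0],"delta_rot":[0,0,0]},{"translation":[-2,-3.5,0],"delta_rot":[0,0,0]},{"translation":[-2,-3.5,0],"delta_rot":[0,0,0]},{"translation":[-2,-3.5,0],"delta_rot":[0,0,0]},{"translation":[0,-3.5,0],"delta_rot":[0,0,0]}]'
python3 - <<'E'
from h import *
tool()
for n in('side','top'):
    p,d=optics.grab_frame(n); cv2.imwrite(f'pics/{n}5.png',p[:,:,::-1]); np.save(f'pics/{n}5.npy',d)
E
```

```text
time_s: 5.85
ee_pos: [626.8, 117.3, 56.3]
ee_rot: [76.0, 90.0, -93.1]
force: [0.2, -0.1, -0.1]
gripper_width: 60.9
time_s: 6.27
ee_pos: [602.3, 63.6, 153.2]
ee_rot: [174.6, 89.1, 5.7]
force: [1.9, -0.8, 0.7]
gripper_width: 61.7
time_s: 6.68
ee_pos: [512.7, -108.5, 147.1]
ee_rot: [-18.9, 89.8, 172.1]
force: [0.5, 0.8, -0.6]
gripper_width: 61.6
t 6.68 pos [ 512.7 -108.5  147.1] x [-0.003  0.    -1.   ] jaw -79.07 w 61.6 F [ 0.5  0.8 -0.6] q [-13.  18. 103.  -0.  59.  66.]
```

View pics/side5.png

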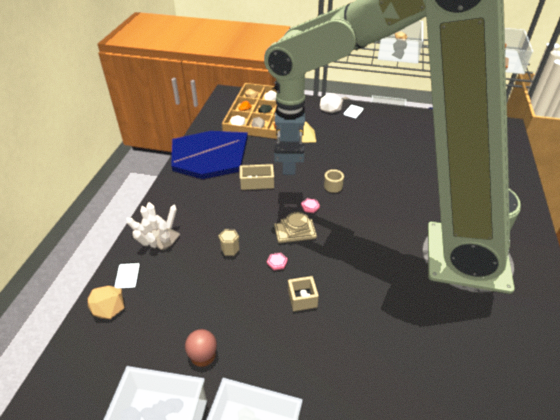

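View pics/top5.png

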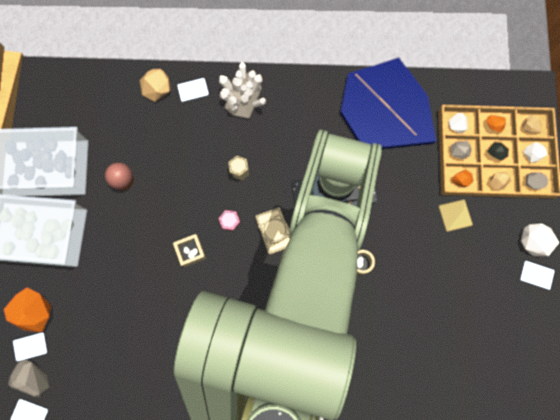

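Run:
```python
from h import *
p=cv2.imread('pics/top5.png')[:,:,::-1]; q=cv2.imread('pics/side5.png')[:,:,::-1]
dt=np.load('pics/top5.npy'); ds=np.load('pics/side5.npy')
P,_=outl('top',p,(222,148,32,34),57,165); print('hex lid top',poly(P,6,[23]*6,P.mean(0)))
P,_=outl('side',q,(213,222,32,36),57,165); print('hex lid side',poly(P,6,[23]*6,P.mean(0)))
print('hex depth',layer('top',dt,(222,148,32,34),57,9,[23]*6,6,None))
print('round top',layer('top',dt,(250,203,50,55),54,9,None,0,None))
print('round side',layer('side',ds,(268,200,55,48),54,9,None,0,None))
crop(p,222,148,80,110,5.4,'pics/top5c.png');crop(q,213,195,110,70,7,'pics/side5c.png')
```

```text
hex lid top (array([628.8, 119.5]), np.float64(40.9), 'grow', np.float64(0.15), 'rms', np.float64(0.38))
hex lid side (array([625.6, 121.2]), np.float64(37.4), 'grow', np.float64(0.66), 'rms', np.float64(0.75))
hex depth (array([628.3, 119.1]), np.float64(40.5), 'grow', np.float64(0.38), 'rms', np.float64(0.73))
round top (array([463.5,  18.9]), array([60.8, 63.3]))
round side (array([460.2,  21.9]), array([62. , 68.5]))
```

View pics/top5c.png

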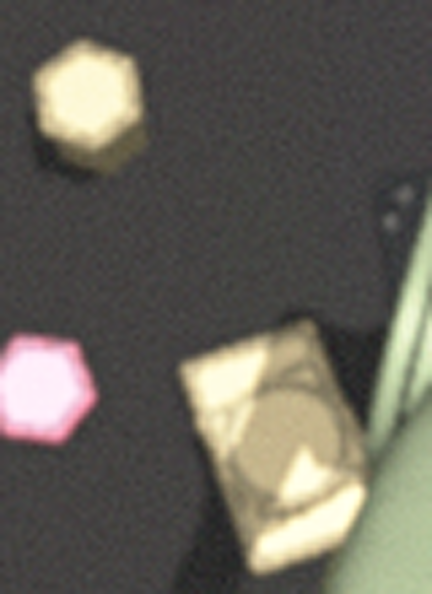

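View pics/side5c.png

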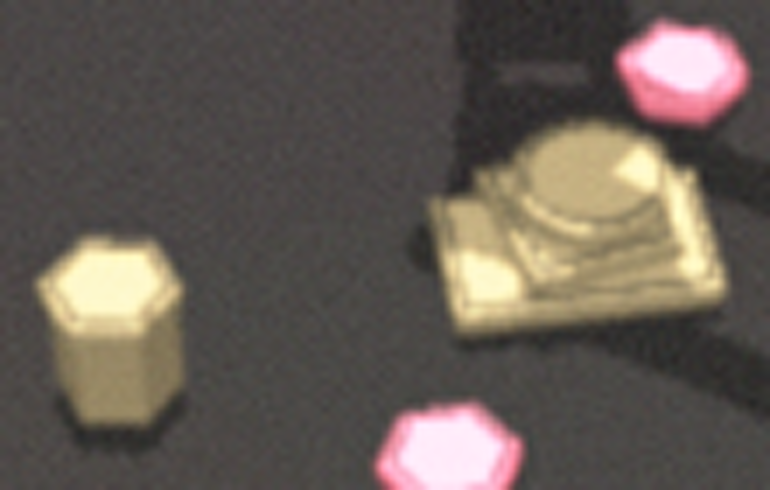

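Run:
```python
from h import *
def hexp(c,a,r,z): 
    t=np.radians(a+30+60*np.arange(6)); return np.c_[c[0]+r*np.cos(t),c[1]+r*np.sin(t),np.full(6,z)]
for n,c,ox,oy,s in(('side',(626.5,117.2),213,195,7),('top',(629.7,117.8),222,148,5.4)):
    for nm,r,z in(('lidtop',26.6,57),('lidbot',26.6,45),('box20',24.2,20),('box0',24.2,0)):
        u=(proj(n,hexp(c,41,r,z))-[ox,oy]+.5)*s; print(n,nm,u.min(0).round(),u.max(0).round())
```

```text
side lidtop [ 40. 238.] [181. 329.]
side lidbot [ 43. 260.] [183. 351.]
side box20 [ 55. 309.] [181. 391.]
side box0 [ 59. 343.] [184. 426.]
top lidtop [40. 42.] [144. 147.]
top lidbot [43. 50.] [145. 154.]
top box20 [53. 71.] [144. 164.]
top box0 [57. 83.] [147. 175.]
```

Run:
```python
from h import *
a=cv2.imread('pics/top0.png')[148:190,220:260]; b=cv2.imread('pics/top5.png')[148:190,220:260]
A=[cv2.resize(x,None,fx=9,fy=9,interpolation=cv2.INTER_CUBIC) for x in(a,b)]
cv2.imwrite('pics/cmp.png',np.clip(np.hstack(A).astype(float)*1.3,0,255))
for v in(173,176,178,180,181,182): print(v,a[v-148,4:34,2],'\n    ',b[v-148,4:34,2])
```

```text
173 [ 71  76  62  66  62  57  49  88 150 189 225 243 253 255 255 251 245 248
 249 230 171 129 106  99  92  76  72  67  69  69] 
     [ 68  66  67  62  49  55  85 110 138 162 194 201 203 204 214 223 226 212
 180 142 111  95  98 103  96  78  71  71  70  71]
176 [ 69  68  69  71  67  63  54  38  55  73  93  98  96 104 114 128 133 122
 102 103 103  95  90  80  69  69  68  66  66  70] 
     [ 70  67  68  61  52  45  43  47  49  77  93  95 107 106 114 118 108 102
  94  99  99 100  85  80  79  70  69  71  65  72]
178 [ 70  66  69  65  68  64  66  55  50  57  52  63  77  84  83  94 102 102
  99  99  88  79  70  72  68  65  71  64  69  69] 
     [ 72  66  66  65  60  45  38  52  42  45  55  58  75  86  91  98  98  99
 100  96  83  75  70  68  70  64  74  72  68  65]
180 [70 70 64 71 71 66 71 68 66 63 58 58 50 58 50 58 64 73 74 73 68 64 66 73
 72 66 65 69 60 67] 
     [72 73 65 68 66 66 58 64 62 48 49 45 49 46 47 58 64 77 77 74 74 62 66 73
 65 63 69 71 63 66]
181 [71 71 65 68 65 70 65 71 71 70 68 69 61 57 58 58 58 65 73 67 69 74 63 70
 67 65 69 72 70 74] 
     [65 67 71 65 73 62 61 62 70 65 63 49 49 48 57 59 66 71 64 64 67 71 73 64
 74 67 67 70 70 72]
182 [70 63 70 68 66 67 73 67 65 66 70 70 66 70 68 66 67 71 71 66 70 71 68 66
 69 68 68 65 70 67] 
     [66 72 64 68 68 67 69 72 67 69 63 64 60 63 67 64 68 68 66 66 72 65 71 67
 72 69 66 72 69 71][ WARN:0@0.056] global loadsave.cpp:1063 imwrite_ Unsupported depth image for selected encoder is fallbacked to CV_8U.
```

View pics/cmp.png

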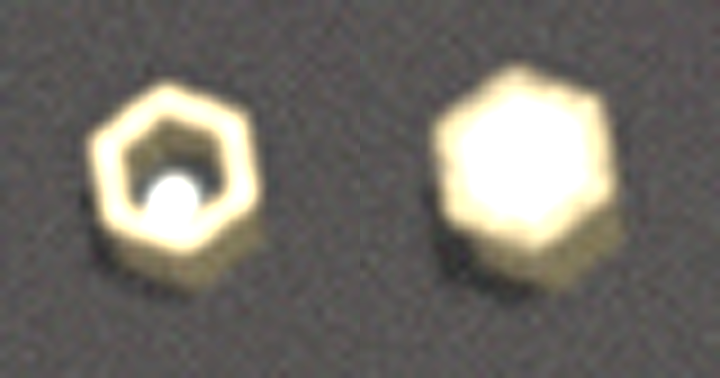

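```bash
python3 -m creep '[{"translation":[-1.39,3.11,0],"delta_rot":[0,0,0]},{"translation":[-1.39,3.11,0],"delta_rot":[0,0,0]},{"translation":[-1.39,3.11,0],"delta_rot":[0,0,-1e-9]},{"translation":[-1.4,3.11,-0.5],"delta_rot":[0,0,0]},{"translation":[0,0,-2],"delta_rot":[0,0,0]}]' 0.7
python3 -m creep '[{"translation":[0,0,-2],"delta_rot":[0,0,0]},{"translation":[0,0,-2],"delta_rot":[0,0,0]},{"translation":[0,0,-0.5],"delta_rot":[0,0,0]},{"translation":[0,0,0],"delta_rot":[0,0,0]},{"translation":[0,0,0],"delta_rot":[0,0,0]}]'
python3 -c "from h import *; tool()
p,d=optics.grab_frame('side'); crop(p,245,150,110,100,6,f'pics/side6.png')
"
```

```text
time_s: 7.2
ee_pos: [460.7, 21.3, 123.9]
ee_rot: [-165.0, 89.7, 26.1]
force: [0.2, -0.3, -0.5]
gripper_width: 77.1
time_s: 7.62
ee_pos: [461.8, 17.1, 77.1]
ee_rot: [174.3, 90.0, 5.2]
force: [0.3, 0.0, 0.3]
gripper_width: 77.7
t 7.62 pos [461.8  17.1  77.1] x [ 0.001  0.    -1.   ] jaw -79.09 w 77.7 F [0.3 0.  0.3] q [  1.  17. 116.   0.  46.  80.]
```

View pics/side6.png

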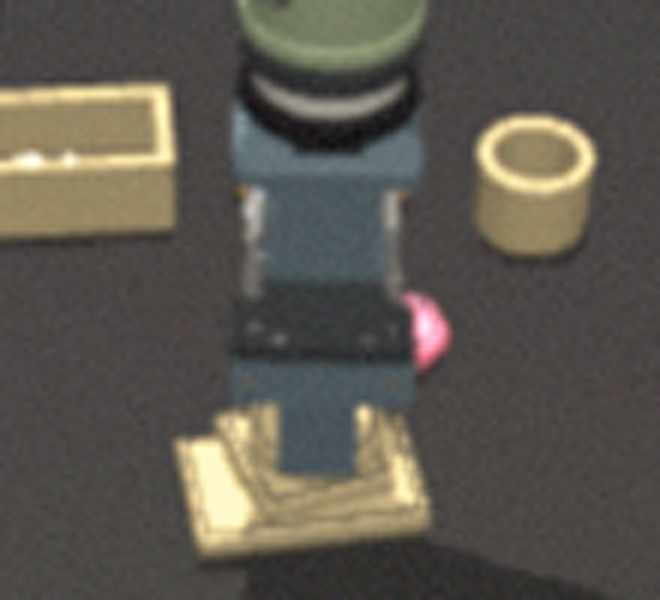

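```bash
python3 -m creep '[{"translation":[0,0,-1],"delta_rot":[0,0,0]},{"translation":[0,0,-0.8],"delta_rot":[0,0,0]},{"translation":[0,0,-0.5],"delta_rot":[0,0,0]},{"translation":[0,0,0],"delta_rot":[0,0,0]}]' 0.7
python3 -c "from h import *; tool()"
python3 -m creep '[{"translation":[0,0,0],"delta_rot":[0,0,0]},{"translation":[0,0,0],"delta_rot":[0,0,0]},{"translation":[0,0,0],"delta_rot":[0,0,0]},{"translation":[0,0,0],"delta_rot":[0,0,0]}]' 0.1 18
python3 -c "from h import *; tool()"
```

```text
time_s: 8.0
ee_pos: [460.6, 16.7, 53.0]
ee_rot: [-7.2, 89.9, -176.3]
force: [-0.6, -0.3, 0.1]
gripper_width: 77.1
t 8.0 pos [460.6  16.7  53. ] x [-0.001 -0.    -1.   ] jaw -79.1 w 77.1 F [-0.6 -0.3  0.1] q [  1.  19. 118.  -0.  43.  80.]
time_s: 8.33
ee_pos: [461.4, 16.7, 53.8]
ee_rot: [160.6, 89.9, -8.5]
force: [1.4, -0.1, 0.5]
gripper_width: 61.5
t 8.33 pos [461.4  16.7  53.8] x [ 0.001 -0.    -1.   ] jaw -79.09 w 61.5 F [ 1.4 -0.1  0.5] q [  1.  19. 118.  -0.  43.  80.]
```

```bash
python3 -m creep '[{"translation":[0,0,0.5],"delta_rot":[0,0,0]},{"translation":[0,0,1],"delta_rot":[0,0,0]},{"translation":[0,0,2],"delta_rot":[0,0,0]},{"translation":[0,0,2],"delta_rot":[0,0,0]},{"translation":[-1.02,-3.18,0.5],"delta_rot":[0,0,0]}]' -0.05 18
python3 -m creep '[{"translation":[-1.02,-3.18,0],"delta_rot":[0,0,0]},{"translation":[-1.02,-3.18,0],"delta_rot":[0,0,0]},{"translation":[-1.02,-3.18,0],"delta_rot":[0,0,0]},{"translation":[-1.02,-3.18,0],"delta_rot":[0,0,0]},{"translation":[-1.02,-3.18,0],"delta_rot":[0,0,0]}]'
python3 -m creep '[{"translation":[-1.01,-3.21,0],"delta_rot":[0,0,0]},{"translation":[0,0,-1.5],"delta_rot":[0,0,0]},{"translation":[0,0,-1.2],"delta_rot":[0,0,0]},{"translation":[0,0,0],"delta_rot":[0,0,0]}]'
python3 -c "from h import *; tool()
p,d=optics.grab_frame('side'); crop(p,290,110,90,100,6,f'pics/side7.png')
"
```

```text
time_s: 8.75
ee_pos: [454.8, -12.5, 116.6]
ee_rot: [178.8, 89.5, 10.0]
force: [0.8, -1.4, -1.3]
gripper_width: 61.4
time_s: 9.17
ee_pos: [399.0, -175.3, 113.9]
ee_rot: [142.8, 90.0, -26.2]
force: [0.9, -0.3, -0.8]
gripper_width: 61.2
time_s: 9.5
ee_pos: [387.9, -206.0, 85.0]
ee_rot: [-40.1, 89.7, 150.7]
force: [-0.7, 0.1, -1.1]
gripper_width: 61.3
t 9.5 pos [ 387.9 -206.    85. ] x [-0.004  0.002 -1.   ] jaw -79.2 w 61.3 F [-0.7  0.1 -1.1] q [-29.  15. 118.  -0.  47.  50.]
```

View pics/side7.png

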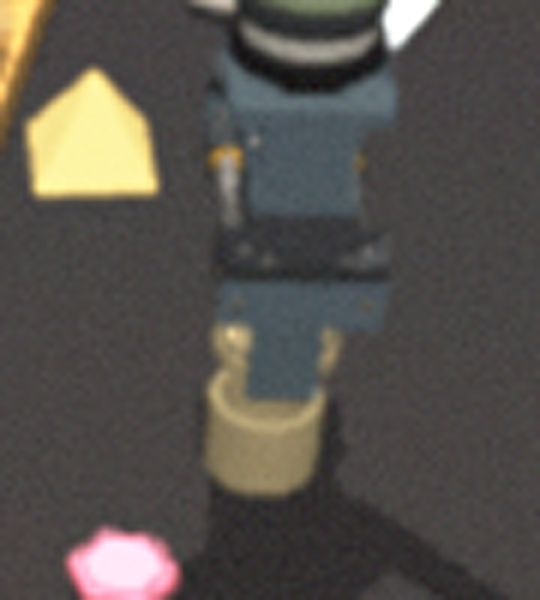

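Run:
```python
from h import *
tool()
p,d=optics.grab_frame('side'); crop(p,290,110,90,100,6,f'pics/side7b.png')
t=np.linspace(0,6.28,60)
for nm,c,r,z in(('lid',(389.8,-206.1),31,86),('lidlow',(389.8,-206.1),31,74),('rim',(390,-203.3),29,45),('rimB',(389.8,-206.1),29,45),('box0',(389.8,-206.1),29,0)):
    u=(proj('side',np.c_[c[0]+r*np.cos(t),c[1]+r*np.sin(t),0*t+z])-[290,110]+.5)*6; print(nm,u.min(0).round(),u.max(0).round())
```

```text
t 9.55 pos [ 388.7 -205.9   85.9] x [-0.002  0.001 -1.   ] jaw -79.14 w 61.3 F [-0.2 -0.3 -0.7] q [-29.  15. 118.  -0.  47.  50.]
lid [212. 291.] [336. 368.]
lidlow [210. 310.] [334. 387.]
rim [209. 360.] [323. 432.]
rimB [210. 357.] [324. 429.]
box0 [204. 423.] [316. 496.]
```

View pics/side7b.png

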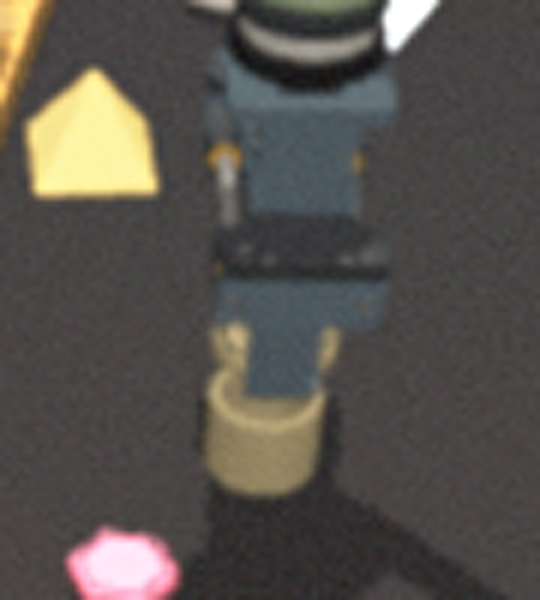

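```bash
python3 -m creep '[{"translation":[0.05,0,-0.8],"delta_rot":[0,0,0]},{"translation":[0,0,-0.8],"delta_rot":[0,0,0]},{"translation":[0,0,-0.6],"delta_rot":[0,0,0]},{"translation":[0,0,-0.4],"delta_rot":[0,0,0]},{"translation":[0,0,-0.2],"delta_rot":[0,0,0]}]'
python3 -c "from h import *; tool()"
python3 -m creep '[{"translation":[0,0,-0.1],"delta_rot":[0,0,0]},{"translation":[0,0,0],"delta_rot":[0,0,0]}]'
python3 -m creep '[{"translation":[0,0,-0.1],"delta_rot":[0,0,0]},{"translation":[0,0,0],"delta_rot":[0,0,0]}]'
python3 -c "from h import *; tool()"
```

```text
time_s: 10.02
ee_pos: [389.9, -205.7, 57.7]
ee_rot: [-36.7, 89.9, 154.3]
force: [0.1, -0.2, -0.8]
gripper_width: 61.2
t 10.02 pos [ 389.9 -205.7   57.7] x [-0.001  0.001 -1.   ] jaw -79.06 w 61.2 F [ 0.1 -0.2 -0.8] q [-29.  18. 120.  -0.  42.  50.]
time_s: 10.18
ee_pos: [390.3, -206.1, 57.3]
ee_rot: [-24.2, 90.0, 166.7]
force: [-0.7, 0.6, -1.1]
gripper_width: 61.6
time_s: 10.35
ee_pos: [390.5, -206.2, 56.8]
ee_rot: [139.3, 90.0, -29.8]
force: [-0.6, 0.2, 1.0]
gripper_width: 61.3
t 10.35 pos [ 390.5 -206.2   56.8] x [ 0.001 -0.    -1.   ] jaw -79.09 w 61.3 F [-0.6  0.2  1. ] q [-29.  18. 120.  -0.  42.  50.]
```

```bash
python3 -m creep '[{"translation":[0,0,-0.05],"delta_rot":[0,0,0]},{"translation":[0,0,0],"delta_rot":[0,0,0]}]'
python3 -m creep '[{"translation":[0,0,-0.05],"delta_rot":[0,0,0]},{"translation":[0,0,0],"delta_rot":[0,0,0]}]'
python3 -c "from h import *; tool()"
```

```text
time_s: 10.52
ee_pos: [390.5, -206.3, 56.8]
ee_rot: [141.2, 89.9, -27.9]
force: [-2.1, 1.4, 6.2]
gripper_width: 61.4
time_s: 10.68
ee_pos: [390.5, -206.3, 56.8]
ee_rot: [141.4, 89.9, -27.7]
force: [-1.8, 2.2, 12.2]
gripper_width: 61.5
t 10.68 pos [ 390.5 -206.3   56.8] x [ 0.001 -0.001 -1.   ] jaw -79.09 w 61.5 F [-1.8  2.2 12.2] q [-29.  18. 120.   0.  42.  50.]
```

```bash
python3 -m creep '[{"translation":[0,0,0.05],"delta_rot":[0,0,0]},{"translation":[0,0,0],"delta_rot":[0,0,0]},{"translation":[0,0,0],"delta_rot":[0,0,0]},{"translation":[0,0,0],"delta_rot":[0,0,0]}]' 0.6
python3 -m creep '[{"translation":[0,0,1],"delta_rot":[0,0,0]},{"translation":[0,0,3],"delta_rot":[0,0,0]},{"translation":[0,0,3],"delta_rot":[0,0,0]},{"translation":[0,-3,3],"delta_rot":[0,0,0]},{"translation":[-1,-3.5,0],"delta_rot":[0,0,0]}]'
python3 -m creep '[{"translation":[-1,-3.5,0],"delta_rot":[0,0,0]},{"translation":[-1,-3.5,0],"delta_rot":[0,0,0]},{"translation":[-1,-3.5,0],"delta_rot":[0,0,0]},{"translation":[-1,-3.5,0],"delta_rot":[0,0,0]}]'
python3 - <<'E'
from h import *
tool()
for n in('side','top'):
    p,d=optics.grab_frame(n); cv2.imwrite(f'pics/{n}8.png',p[:,:,::-1]); np.save(f'pics/{n}8.npy',d)
p=cv2.imread('pics/top8.png')[:,:,::-1]; q=cv2.imread('pics/side8.png')[:,:,::-1]
dt=np.load('pics/top8.npy'); ds=np.load('pics/side8.npy')
P,_=outl('top',p,(343,240,40,42),57,165); print('round lid',cv2.fitEllipse(P.astype(np.float32)))
print('round depth',layer('top',dt,(343,240,40,42),57,9,None,0,None))
print('sq top',layer('top',dt,(250,203,50,55),36,8.5,[32]*4,4,None))
print('sq side',layer('side',ds,(268,200,55,48),36,8.5,[32]*4,4,None))
E
```

```text
time_s: 11.02
ee_pos: [390.3, -206.2, 55.9]
ee_rot: [108.2, 90.0, -60.9]
force: [-0.2, 0.4, -1.1]
gripper_width: 73.0
time_s: 11.43
ee_pos: [384.4, -272.4, 160.9]
ee_rot: [136.1, 89.3, -32.8]
force: [0.1, -0.1, 0.8]
gripper_width: 73.2
time_s: 11.77
ee_pos: [339.4, -412.1, 155.3]
ee_rot: [-105.8, 90.0, 85.1]
force: [0.2, 0.7, 0.5]
gripper_width: 72.9
t 11.77 pos [ 339.4 -412.1  155.3] x [ 0.  0. -1.] jaw -79.1 w 72.9 F [0.2 0.7 0.5] q [-52.  18. 101.   0.  61.  27.]
round lid ((392.51318359375, -203.7470703125), (62.233970642089844, 63.0767822265625), 43.833526611328125)
round depth (array([ 392.9, -203.5]), array([61.4, 62.3]))
sq top (array([467.5,  18. ]), np.float64(32.7), 'grow', np.float64(-0.07), 'rms', np.float64(0.71))
sq side (array([464.7,  20.6]), np.float64(32.7), 'grow', np.float64(1.45), 'rms', np.float64(1.11))
```

View pics/top8.png

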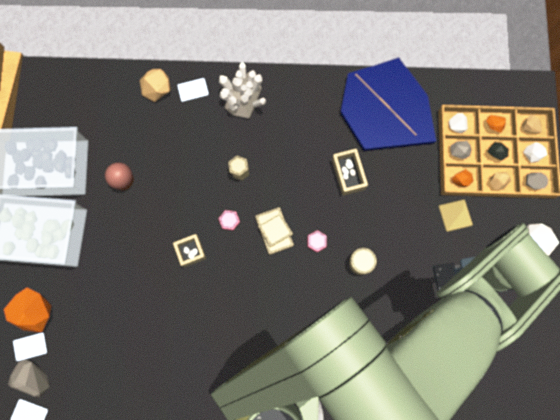

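View pics/side8.png

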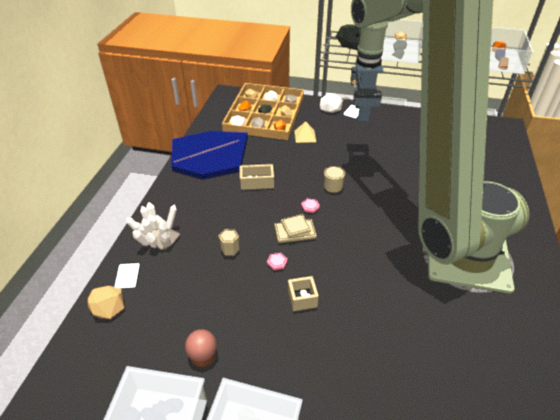

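```bash
python3 -m creep '[{"translation":[1.04,3.56,0],"delta_rot":[0,0,0.076]},{"translation":[1.04,3.56,0],"delta_rot":[0,0,0.076]},{"translation":[1.04,3.56,0],"delta_rot":[0,0,0.076]},{"translation":[1.04,3.56,0],"delta_rot":[0,0,0.076]},{"translation":[1.04,3.56,0],"delta_rot":[0,0,0.076]}]' 0.75
python3 -m creep '[{"translation":[1.04,3.56,-0.5],"delta_rot":[0,0,0]},{"translation":[1.04,3.56,-0.5],"delta_rot":[0,0,0]},{"translation":[1.04,3.56,-1],"delta_rot":[0,0,0]},{"translation":[1.04,3.56,-1],"delta_rot":[0,0,0]},{"translation":[1.04,3.56,-1],"delta_rot":[0,0,0]}]'
python3 -m creep '[{"translation":[1.04,3.56,0],"delta_rot":[0,0,0]},{"translation":[1.06,3.53,0],"delta_rot":[0,0,0]},{"translation":[0,0,-1.5],"delta_rot":[0,0,0]},{"translation":[0,0,-2],"delta_rot":[0,0,0]},{"translation":[0,0,-1.5],"delta_rot":[0,0,0]}]'
python3 -m creep '[{"translation":[0,0,-1],"delta_rot":[0,0,0]},{"translation":[0,0,0],"delta_rot":[0,0,0]},{"translation":[0,0,0],"delta_rot":[0,0,0]}]'
python3 -c "from h import *; tool()
p,d=optics.grab_frame('side'); crop(p,245,150,110,100,6,f'pics/side9.png')
"
```

```text
time_s: 12.28
ee_pos: [392.1, -230.4, 155.1]
ee_rot: [-87.4, 90.0, 125.4]
force: [0.7, 0.5, 0.2]
gripper_width: 79.6
time_s: 12.7
ee_pos: [444.0, -52.2, 115.1]
ee_rot: [170.9, 90.0, 23.6]
force: [1.0, -0.1, 0.7]
gripper_width: 79.8
time_s: 13.12
ee_pos: [464.6, 17.9, 64.4]
ee_rot: [-37.2, 90.0, 175.7]
force: [-0.4, -0.4, -0.5]
gripper_width: 79.7
time_s: 13.37
ee_pos: [464.6, 16.7, 55.1]
ee_rot: [-33.6, 89.9, 179.1]
force: [-0.1, 0.3, 1.4]
gripper_width: 80.2
t 13.37 pos [464.6  16.7  55.1] x [-0.002  0.    -1.   ] jaw -57.29 w 80.2 F [-0.1  0.3  1.4] q [  1.  20. 117.   0.  43.  58.]
```

View pics/side9.png

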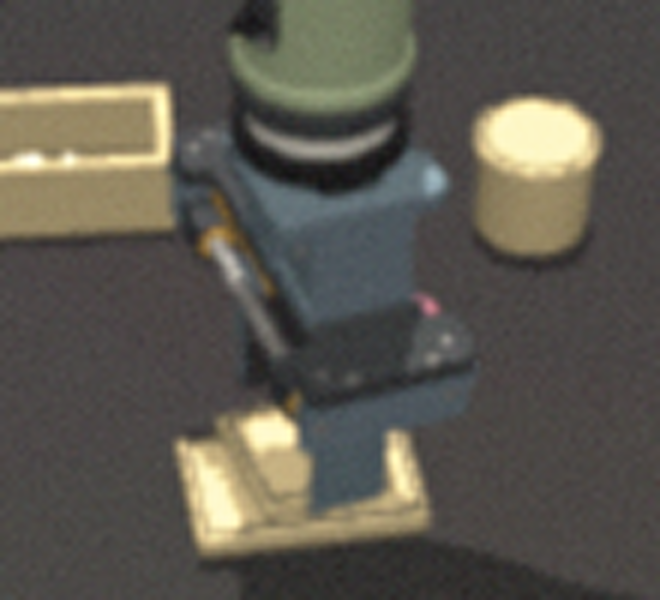

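```bash
python3 -m creep '[{"translation":[0,0,-0.8],"delta_rot":[0,0,0]},{"translation":[0,0,-0.8],"delta_rot":[0,0,0]},{"translation":[0,0,-0.5],"delta_rot":[0,0,0]},{"translation":[0,0,0],"delta_rot":[0,0,0]},{"translation":[0,0,0],"delta_rot":[0,0,0]}]' 
python3 -c "from h import *; tool()"
python3 -m creep '[{"translation":[0,0,0],"delta_rot":[0,0,0]},{"translation":[0,0,0],"delta_rot":[0,0,0]},{"translation":[0,0,0],"delta_rot":[0,0,0]},{"translation":[0,0,0],"delta_rot":[0,0,0]}]' 0.1 20
python3 -c "from h import *; tool()"
```

```text
time_s: 13.83
ee_pos: [465.0, 16.2, 34.1]
ee_rot: [-30.0, 90.0, -177.3]
force: [0.6, -0.4, -0.9]
gripper_width: 79.6
t 13.83 pos [465.   16.2  34.1] x [-0.001 -0.    -1.   ] jaw -57.33 w 79.6 F [ 0.6 -0.4 -0.9] q [  1.  21. 119.  -0.  40.  58.]
time_s: 14.17
ee_pos: [465.5, 16.3, 34.7]
ee_rot: [137.8, 90.0, -9.5]
force: [0.9, 0.1, 0.7]
gripper_width: 63.6
t 14.17 pos [465.5  16.3  34.7] x [ 0.001 -0.    -1.   ] jaw -57.32 w 63.6 F [0.9 0.1 0.7] q [  1.  21. 118.  -0.  40.  58.]
```

```bash
python3 -m creep '[{"translation":[0,0,0.5],"delta_rot":[0,0,0]},{"translation":[0,0,1],"delta_rot":[0,0,0]},{"translation":[0,0,2],"delta_rot":[0,0,0]},{"translation":[0,0,2.5],"delta_rot":[0,0,0]},{"translation":[-0.84,3.09,1],"delta_rot":[0,0,0]}]' -0.05 20
python3 -m creep '[{"translation":[-0.84,3.09,0],"delta_rot":[0,0,-0.0534]},{"translation":[-0.84,3.09,0],"delta_rot":[0,0,-0.0534]},{"translation":[-0.84,3.09,0],"delta_rot":[0,0,-0.0535]},{"translation":[-0.84,3.09,0],"delta_rot":[0,0,0]},{"translation":[-0.84,3.09,0],"delta_rot":[0,0,0]}]'
python3 -m creep '[{"translation":[-0.86,3.1,0],"delta_rot":[0,0,0]},{"translation":[0,0,-1],"delta_rot":[0,0,0]},{"translation":[0,0,-1],"delta_rot":[0,0,0]},{"translation":[0,0,0],"delta_rot":[0,0,0]}]'
python3 -c "from h import *; tool()
p,d=optics.grab_frame('side'); crop(p,255,210,90,100,6,f'pics/side10.png')
"
```

```text
time_s: 14.58
ee_pos: [460.0, 44.8, 107.4]
ee_rot: [135.7, 89.6, -11.8]
force: [1.1, 1.6, -1.7]
gripper_width: 63.6
time_s: 15.0
ee_pos: [414.0, 203.0, 104.8]
ee_rot: [155.0, 90.0, -1.5]
force: [0.7, 0.5, -1.6]
gripper_width: 63.4
time_s: 15.33
ee_pos: [404.6, 232.7, 83.2]
ee_rot: [6.3, 89.8, -150.1]
force: [-0.3, 0.1, -1.9]
gripper_width: 63.5
t 15.33 pos [404.6 232.7  83.2] x [-0.003 -0.002 -1.   ] jaw -66.41 w 63.5 F [-0.3  0.1 -1.9] q [ 28.  17. 115.  -0.  48.  95.]
```

View pics/side10.png

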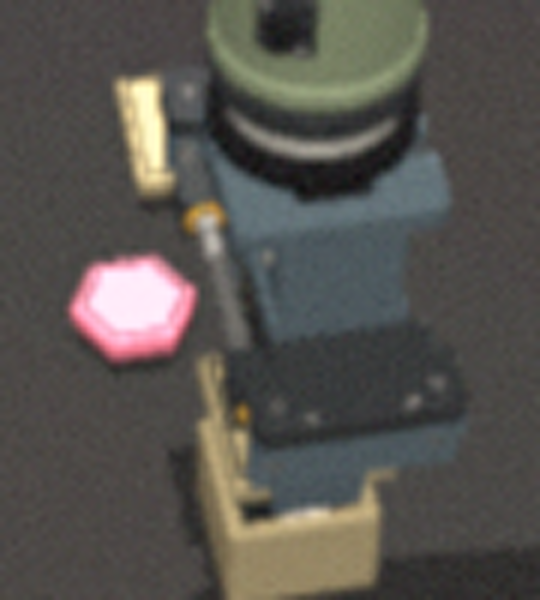

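```bash
python3 -m creep '[{"translation":[0,0,-0.8],"delta_rot":[0,0,0]},{"translation":[0,0,-0.8],"delta_rot":[0,0,0]},{"translation":[0,0,-0.6],"delta_rot":[0,0,0]},{"translation":[0,0,-0.4],"delta_rot":[0,0,0]},{"translation":[0,0,-0.1],"delta_rot":[0,0,0]}]'
python3 -c "from h import *; tool()"
python3 -m creep '[{"translation":[0,0,-0.1],"delta_rot":[0,0,0]},{"translation":[0,0,0],"delta_rot":[0,0,0]}]'
python3 -m creep '[{"translation":[0,0,-0.05],"delta_rot":[0,0,0]},{"translation":[0,0,0],"delta_rot":[0,0,0]}]'
python3 -c "from h import *; tool()"
```

```text
time_s: 15.8
ee_pos: [405.8, 232.2, 56.5]
ee_rot: [6.4, 89.9, -150.2]
force: [0.5, -0.7, -1.5]
gripper_width: 63.8
t 15.8 pos [405.8 232.2  56.5] x [-0.002 -0.001 -1.   ] jaw -66.54 w 63.8 F [ 0.5 -0.7 -1.5] q [ 28.  20. 117.  -0.  44.  95.]
time_s: 15.97
ee_pos: [406.4, 232.6, 56.4]
ee_rot: [70.5, 90.0, -86.0]
force: [0.0, 0.1, -2.1]
gripper_width: 63.3
time_s: 16.13
ee_pos: [406.4, 232.8, 56.1]
ee_rot: [172.4, 90.0, 15.9]
force: [-0.2, 0.1, -1.9]
gripper_width: 63.8
t 16.13 pos [406.4 232.8  56.1] x [ 0.  0. -1.] jaw -66.5 w 63.8 F [-0.2  0.1 -1.9] q [ 28.  20. 117.  -0.  43.  95.]
```

```bash
python3 -m creep '[{"translation":[0,0,-0.05],"delta_rot":[0,0,0]},{"translation":[0,0,0],"delta_rot":[0,0,0]}]'
python3 -m creep '[{"translation":[0,0,-0.05],"delta_rot":[0,0,0]},{"translation":[0,0,0],"delta_rot":[0,0,0]}]'
python3 -c "from h import *; tool()"
```

```text
time_s: 16.3
ee_pos: [406.5, 232.8, 55.7]
ee_rot: [174.9, 90.0, 18.4]
force: [0.5, 0.3, 0.1]
gripper_width: 63.8
time_s: 16.47
ee_pos: [406.5, 232.8, 55.7]
ee_rot: [176.4, 90.0, 19.9]
force: [-1.4, -1.2, 4.3]
gripper_width: 63.7
t 16.47 pos [406.5 232.8  55.7] x [ 0.001  0.    -1.   ] jaw -66.5 w 63.7 F [-1.4 -1.2  4.3] q [ 28.  20. 117.  -0.  43.  95.]
```

```bash
python3 -m creep '[{"translation":[0,0,0],"delta_rot":[0,0,0]},{"translation":[0,0,0],"delta_rot":[0,0,0]},{"translation":[0,0,0],"delta_rot":[0,0,0]},{"translation":[0,0,0],"delta_rot":[0,0,0]}]' 0.65
python3 -m creep '[{"translation":[0,0,1],"delta_rot":[0,0,0]},{"translation":[0,0,3],"delta_rot":[0,0,0]},{"translation":[0,0,3],"delta_rot":[0,0,0]},{"translation":[0,3,3],"delta_rot":[0,0,0]},{"translation":[-1,3.4,0],"delta_rot":[0,0,0]}]'
python3 -m creep '[{"translation":[-1,3.4,0],"delta_rot":[0,0,0]},{"translation":[-1,3.4,0],"delta_rot":[0,0,0]},{"translation":[-1,3.4,0],"delta_rot":[0,0,0]},{"translation":[0,3.4,0],"delta_rot":[0,0,0]}]'
python3 - <<'E'
from h import *
tool()
for n in('side','top'):
    p,d=optics.grab_frame(n); cv2.imwrite(f'pics/{n}11.png',p[:,:,::-1]); np.save(f'pics/{n}11.npy',d)
p=cv2.imread('pics/top11.png')[:,:,::-1]; q=cv2.imread('pics/side11.png')[:,:,::-1]
dt=np.load('pics/top11.npy'); ds=np.load('pics/side11.npy')
P,_=outl('top',p,(168,226,44,46),57,165); print('sq lid',poly(P,4,[32]*4,P.mean(0)))
print('sq depth',layer('top',dt,(168,226,44,46),57,9,[32]*4,4,None))
P,_=outl('top',p,(250,203,50,55),18,165); print('ob',poly(P,2,[53,33]*2,P.mean(0)),rect(P))
print('ob top',layer('top',dt,(250,203,50,55),18,8.5,[53,33]*2,2,None))
E
```

```text
time_s: 16.8
ee_pos: [406.3, 232.7, 54.9]
ee_rot: [127.2, 90.0, -29.3]
force: [-0.3, 0.1, -0.8]
gripper_width: 75.1
time_s: 17.22
ee_pos: [400.5, 297.9, 160.2]
ee_rot: [-172.1, 89.3, 31.2]
force: [2.0, 1.4, 0.7]
gripper_width: 75.6
time_s: 17.55
ee_pos: [364.2, 433.4, 154.4]
ee_rot: [10.4, 89.9, -146.1]
force: [0.1, -0.0, 0.3]
gripper_width: 75.3
t 17.55 pos [364.2 433.4 154.4] x [-0.001 -0.001 -1.   ] jaw -66.45 w 75.3 F [ 0.1 -0.   0.3] q [ 49.  21.  97.   0.  62. 115.]
sq lid (array([408.6, 234.8]), np.float64(23.5), 'grow', np.float64(0.54), 'rms', np.float64(0.33))
sq depth (array([408.6, 234.5]), np.float64(23.6), 'grow', np.float64(0.18), 'rms', np.float64(0.63))
ob (array([468.9,  21.2]), np.float64(21.8), 'grow', np.float64(0.59), 'rms', np.float64(0.32)) (array([469. ,  21.2]), 108.6, 68.4, 21.7)
ob top (array([468.6,  21.2]), np.float64(201.8), 'grow', np.float64(-0.12), 'rms', np.float64(0.68))
```

View pics/top11.png

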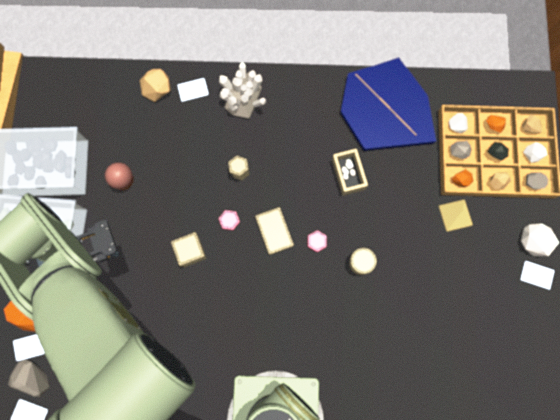

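View pics/side11.png

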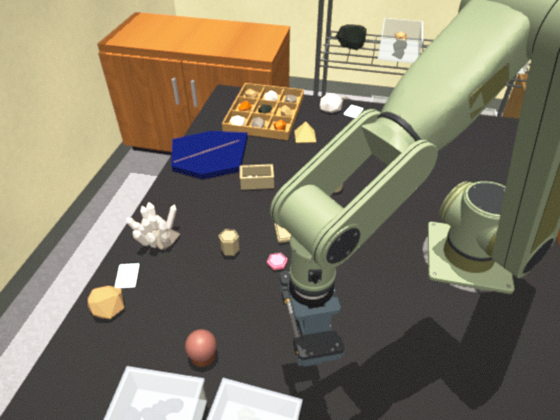

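```bash
python3 -m creep '[{"translation":[0.84,-3.45,0],"delta_rot":[0,0,-0.03]},{"translation":[0.84,-3.45,0],"delta_rot":[0,0,0]},{"translation":[0.84,-3.45,0],"delta_rot":[0,0,0]},{"translation":[0.84,-3.45,0],"delta_rot":[0,0,0]},{"translation":[0.84,-3.45,0],"delta_rot":[0,0,0]}]' 0.85
python3 -m creep '[{"translation":[0.84,-3.45,0],"delta_rot":[0,0,0]},{"translation":[0.84,-3.45,0],"delta_rot":[0,0,0]},{"translation":[0.84,-3.45,-1],"delta_rot":[0,0,0]},{"translation":[0.84,-3.45,-1],"delta_rot":[0,0,0]},{"translation":[0.84,-3.45,-1],"delta_rot":[0,0,0]}]'
python3 -m creep '[{"translation":[0.84,-3.45,-1],"delta_rot":[0,0,0]},{"translation":[0.81,-3.41,-1],"delta_rot":[0,0,0]},{"translation":[0,0,-2],"delta_rot":[0,0,0]},{"translation":[0,0,-2],"delta_rot":[0,0,0]},{"translation":[0,0,-1.5],"delta_rot":[0,0,0]}]'
python3 -m creep '[{"translation":[0,0,-0.5],"delta_rot":[0,0,0]},{"translation":[0,0,0],"delta_rot":[0,0,0]},{"translation":[0,0,0],"delta_rot":[0,0,0]}]'
python3 -c "from h import *; tool()
p,d=optics.grab_frame('side'); crop(p,245,150,110,100,6,f'pics/side12.png')
"
```

```text
time_s: 18.07
ee_pos: [408.0, 257.3, 154.2]
ee_rot: [38.9, 89.9, -119.3]
force: [1.1, -0.6, 0.1]
gripper_width: 84.5
time_s: 18.48
ee_pos: [449.9, 84.7, 124.2]
ee_rot: [111.3, 90.0, -46.9]
force: [0.9, 0.1, 0.3]
gripper_width: 84.1
time_s: 18.9
ee_pos: [465.6, 16.9, 48.1]
ee_rot: [-12.3, 89.9, -170.7]
force: [0.4, 0.6, 0.3]
gripper_width: 84.4
time_s: 19.15
ee_pos: [466.8, 18.4, 44.7]
ee_rot: [118.8, 90.0, -39.4]
force: [0.4, 0.4, 0.6]
gripper_width: 84.3
t 19.15 pos [466.8  18.4  44.7] x [ 0. -0. -1.] jaw -68.23 w 84.3 F [0.4 0.4 0.6] q [  1.  21. 118.  -0.  42.  69.]
```

View pics/side12.png

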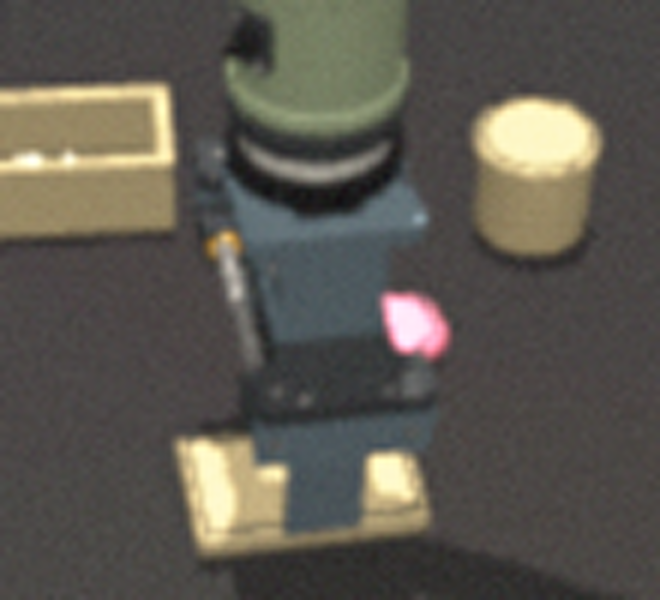

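```bash
python3 -m creep '[{"translation":[0,0.05,-0.9],"delta_rot":[0,0,0]},{"translation":[0,0,-0.9],"delta_rot":[0,0,0]},{"translation":[0,0,-0.6],"delta_rot":[0,0,0]},{"translation":[0,0,-0.4],"delta_rot":[0,0,0]},{"translation":[0,0,0],"delta_rot":[0,0,0]}]' 
python3 -c "from h import *; tool()"
python3 -m creep '[{"translation":[0,0,0],"delta_rot":[0,0,0]},{"translation":[0,0,0],"delta_rot":[0,0,0]},{"translation":[0,0,0],"delta_rot":[0,0,0]},{"translation":[0,0,0],"delta_rot":[0,0,0]},{"translation":[0,0,0],"delta_rot":[0,0,0]}]' 0.1 30
python3 -c "from h import *; tool()"
```

```text
time_s: 19.62
ee_pos: [465.9, 19.2, 15.3]
ee_rot: [-18.7, 89.9, -176.9]
force: [-0.9, 0.0, 0.9]
gripper_width: 84.6
t 19.62 pos [465.9  19.2  15.3] x [-0.002 -0.    -1.   ] jaw -68.21 w 84.6 F [-0.9  0.   0.9] q [  1.  23. 119.  -0.  37.  69.]
time_s: 20.03
ee_pos: [467.0, 19.1, 16.6]
ee_rot: [153.7, 90.0, -4.5]
force: [0.7, 0.3, -0.1]
gripper_width: 65.8
t 20.03 pos [467.   19.1  16.6] x [ 0.001 -0.    -1.   ] jaw -68.22 w 65.8 F [ 0.7  0.3 -0.1] q [  1.  23. 119.  -0.  37.  69.]
```

```bash
python3 -m creep '[{"translation":[0,0,0.5],"delta_rot":[0,0,0]},{"translation":[0,0,1],"delta_rot":[0,0,0]},{"translation":[0,0,2],"delta_rot":[0,0,0]},{"translation":[0,0,2.5],"delta_rot":[0,0,0]},{"translation":[0,0,2],"delta_rot":[0,0,0]}]' -0.05 30
python3 -m creep '[{"translation":[2.01,-2.4,0],"delta_rot":[0,0,-0.0439]},{"translation":[2.01,-2.4,0],"delta_rot":[0,0,-0.0439]},{"translation":[2.01,-2.4,0],"delta_rot":[0,0,0]},{"translation":[2.01,-2.4,0],"delta_rot":[0,0,0]},{"translation":[2.01,-2.4,0],"delta_rot":[0,0,0]}]'
python3 -m creep '[{"translation":[2.01,-2.4,0],"delta_rot":[0,0,0]},{"translation":[2.01,-2.4,0],"delta_rot":[0,0,0]},{"translation":[2.03,-2.45,0],"delta_rot":[0,0,0]},{"translation":[0,0,-1],"delta_rot":[0,0,0]},{"translation":[0,0,0],"delta_rot":[0,0,0]}]'
python3 -m creep '[{"translation":[0,0,0],"delta_rot":[0,0,0]},{"translation":[0,0,0],"delta_rot":[0,0,0]}]'
python3 -c "from h import *; tool()
p,d=optics.grab_frame('side'); crop(p,215,110,100,100,6,f'pics/side13.png')
"
```

```text
time_s: 20.45
ee_pos: [466.4, 19.0, 97.7]
ee_rot: [-7.9, 90.0, -166.1]
force: [0.3, -0.1, -2.6]
gripper_width: 65.9
time_s: 20.87
ee_pos: [567.5, -102.0, 96.5]
ee_rot: [-26.3, 90.0, 170.5]
force: [0.3, -0.1, -2.7]
gripper_width: 65.9
time_s: 21.28
ee_pos: [627.0, -174.4, 84.3]
ee_rot: [-32.7, 89.8, 163.9]
force: [-2.2, -0.2, -3.9]
gripper_width: 65.9
time_s: 21.45
ee_pos: [626.7, -172.5, 86.2]
ee_rot: [-37.8, 89.9, 159.0]
force: [0.5, 0.1, -2.7]
gripper_width: 65.5
t 21.45 pos [ 626.7 -172.5   86.2] x [-0.002  0.001 -1.   ] jaw -73.22 w 65.5 F [ 0.5  0.1 -2.7] q [-16.  31.  90.   0.  59.  57.]
```

View pics/side13.png

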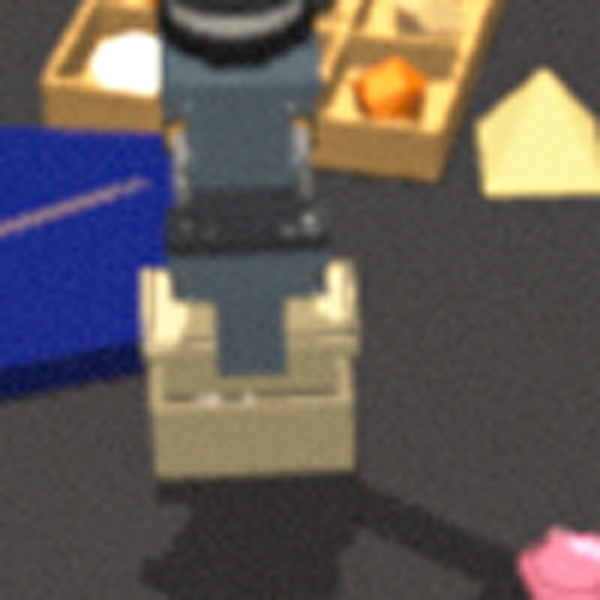

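```bash
python3 -m creep '[{"translation":[0,0,-0.8],"delta_rot":[0,0,0]},{"translation":[0,0,-0.8],"delta_rot":[0,0,0]},{"translation":[0,0,-0.7],"delta_rot":[0,0,0]},{"translation":[0,0,-0.4],"delta_rot":[0,0,0]},{"translation":[0,0,-0.2],"delta_rot":[0,0,0]}]'
python3 -c "from h import *; tool()"
python3 -m creep '[{"translation":[0,0,-0.1],"delta_rot":[0,0,0]},{"translation":[0,0,0],"delta_rot":[0,0,0]}]'
python3 -m creep '[{"translation":[0,0,-0.05],"delta_rot":[0,0,0]},{"translation":[0,0,0],"delta_rot":[0,0,0]}]'
python3 -c "from h import *; tool()"
```

```text
time_s: 21.92
ee_pos: [627.0, -173.1, 56.1]
ee_rot: [-30.5, 89.9, 166.3]
force: [0.6, 0.4, -2.8]
gripper_width: 65.4
t 21.92 pos [ 627.  -173.1   56.1] x [-0.002  0.001 -1.   ] jaw -73.24 w 65.4 F [ 0.6  0.4 -2.8] q [-16.  33.  92.  -0.  55.  57.]
time_s: 22.08
ee_pos: [627.7, -173.4, 56.2]
ee_rot: [-18.3, 90.0, 178.4]
force: [-0.4, -0.2, -2.4]
gripper_width: 65.5
time_s: 22.25
ee_pos: [628.0, -173.5, 56.1]
ee_rot: [141.5, 90.0, -21.8]
force: [-0.4, 0.8, -1.8]
gripper_width: 65.9
t 22.25 pos [ 628.  -173.5   56.1] x [ 0.001 -0.    -1.   ] jaw -73.26 w 65.9 F [-0.4  0.8 -1.8] q [-16.  33.  92.  -0.  55.  57.]
```

```bash
python3 -m creep '[{"translation":[0,0,-0.05],"delta_rot":[0,0,0]},{"translation":[0,0,0],"delta_rot":[0,0,0]}]'
python3 -m creep '[{"translation":[0,0,-0.05],"delta_rot":[0,0,0]},{"translation":[0,0,0],"delta_rot":[0,0,0]}]'
python3 -c "from h import *; tool()"
```

```text
time_s: 22.42
ee_pos: [628.0, -173.6, 55.6]
ee_rot: [141.4, 90.0, -21.9]
force: [0.3, 0.2, -2.2]
gripper_width: 65.7
time_s: 22.58
ee_pos: [628.0, -173.5, 55.6]
ee_rot: [142.3, 89.9, -20.9]
force: [-0.9, -0.1, 2.3]
gripper_width: 66.0
t 22.58 pos [ 628.  -173.5   55.6] x [ 0.001 -0.    -1.   ] jaw -73.26 w 66.0 F [-0.9 -0.1  2.3] q [-16.  33.  92.  -0.  55.  57.]
```

```bash
python3 -m creep '[{"translation":[0,0,0],"delta_rot":[0,0,0]},{"translation":[0,0,0],"delta_rot":[0,0,0]},{"translation":[0,0,0],"delta_rot":[0,0,0]},{"translation":[0,0,0],"delta_rot":[0,0,0]}]' 0.7
python3 -m creep '[{"translation":[0,0,1],"delta_rot":[0,0,0]},{"translation":[0,0,3],"delta_rot":[0,0,0]},{"translation":[0,0,3],"delta_rot":[0,0,0]},{"translation":[-2,2,2],"delta_rot":[0,0,0]},{"translation":[-2.5,2.5,0],"delta_rot":[0,0,0]}]'
python3 -m creep '[{"translation":[-2.5,2.5,0],"delta_rot":[0,0,0]},{"translation":[-2.5,2.5,0],"delta_rot":[0,0,0]},{"translation":[-2.5,2.5,0],"delta_rot":[0,0,0]},{"translation":[-2.5,2.5,0],"delta_rot":[0,0,0]},{"translation":[-2.5,2.5,0],"delta_rot":[0,0,0]}]'
python3 - <<'E'
from h import *
tool()
for n in('side','top'):
    p,d=optics.grab_frame(n); cv2.imwrite(f'pics/{n}14.png',p[:,:,::-1]); np.save(f'pics/{n}14.npy',d)
p=cv2.imread('pics/top14.png')[:,:,::-1]; dt=np.load('pics/top14.npy')
P,_=outl('top',p,(324,138,52,60),57,165); print('ob lid',poly(P,2,[53,33]*2,P.mean(0)))
print('ob depth',layer('top',dt,(324,138,52,60),57,9,[53,33]*2,2,None))
P,_=outl('top',p,(222,148,32,34),57,165); print('hex lid top',poly(P,6,[23]*6,P.mean(0)))
print('hex depth',layer('top',dt,(222,148,32,34),57,9,[23]*6,6,None))
E
```

```text
time_s: 22.92
ee_pos: [627.9, -173.5, 54.9]
ee_rot: [128.9, 90.0, -34.3]
force: [-0.5, 0.4, -0.4]
gripper_width: 77.3
time_s: 23.33
ee_pos: [586.9, -130.1, 150.4]
ee_rot: [148.5, 89.3, -14.8]
force: [1.1, 0.2, -0.7]
gripper_width: 77.6
time_s: 23.75
ee_pos: [456.6, -2.5, 145.7]
ee_rot: [163.8, 89.9, 0.5]
force: [0.3, 0.3, -0.4]
gripper_width: 77.7
t 23.75 pos [456.6  -2.5 145.7] x [ 0.001  0.    -1.   ] jaw -73.28 w 77.7 F [ 0.3  0.3 -0.4] q [ -2.  12. 112.   0.  56.  72.]
ob lid (array([ 629.2, -171.3]), np.float64(16.7), 'grow', np.float64(0.05), 'rms', np.float64(0.31))
ob depth (array([ 628.9, -171. ]), np.float64(16.9), 'grow', np.float64(0.39), 'rms', np.float64(0.72))
hex lid top (array([628.8, 119.4]), np.float64(-18.8), 'grow', np.float64(-0.03), 'rms', np.float64(0.39))
hex depth (array([628.3, 119.3]), np.float64(-19.4), 'grow', np.float64(0.34), 'rms', np.float64(0.72))
```

View pics/top14.png

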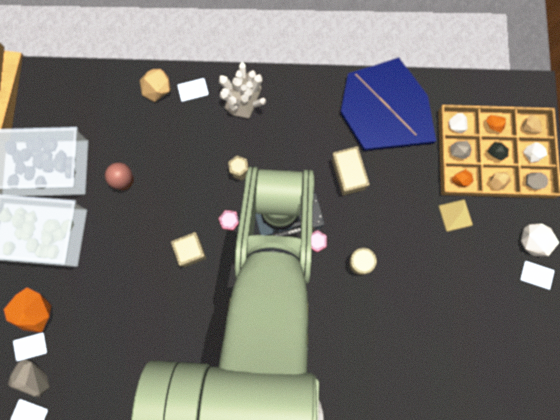

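View pics/side14.png

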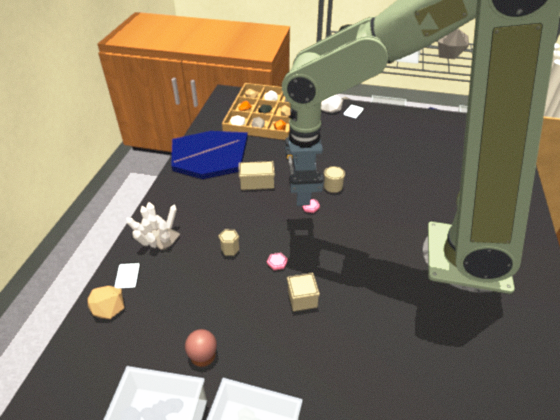

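```bash
python3 -m creep '[{"translation":[2.82,2.01,0],"delta_rot":[0,0,-0.0505]},{"translation":[2.82,2.01,0],"delta_rot":[0,0,-0.0505]},{"translation":[2.82,2.01,0],"delta_rot":[0,0,0]},{"translation":[2.82,2.01,0],"delta_rot":[0,0,0]},{"translation":[2.82,2.01,0],"delta_rot":[0,0,0]}]' 0.35
python3 -m creep '[{"translation":[2.8,2.02,-1],"delta_rot":[0,0,0]},{"translation":[0,0,-2],"delta_rot":[0,0,0]},{"translation":[0,0,-2],"delta_rot":[0,0,0]},{"translation":[0,0,-1],"delta_rot":[0,0,0]},{"translation":[0,0,0],"delta_rot":[0,0,0]}]'
python3 -m creep '[{"translation":[0,0,0],"delta_rot":[0,0,0]},{"translation":[0,0,0],"delta_rot":[0,0,0]}]'
python3 -c "from h import *; tool()
p,d=optics.grab_frame('side'); crop(p,185,160,90,90,6,f'pics/side15.png')
"
```

```text
time_s: 24.27
ee_pos: [600.8, 97.8, 145.7]
ee_rot: [163.7, 89.9, -5.3]
force: [1.1, -0.2, 0.7]
gripper_width: 61.9
time_s: 24.68
ee_pos: [625.5, 116.7, 82.5]
ee_rot: [1.2, 89.7, -167.9]
force: [-1.1, -0.1, -0.0]
gripper_width: 61.3
time_s: 24.85
ee_pos: [627.7, 117.0, 86.4]
ee_rot: [175.8, 89.9, 6.8]
force: [0.1, -0.3, 0.3]
gripper_width: 61.7
t 24.85 pos [627.7 117.   86.4] x [ 0.003  0.    -1.   ] jaw -79.06 w 61.7 F [ 0.1 -0.3  0.3] q [10. 30. 92. -0. 58. 89.]
```

View pics/side15.png

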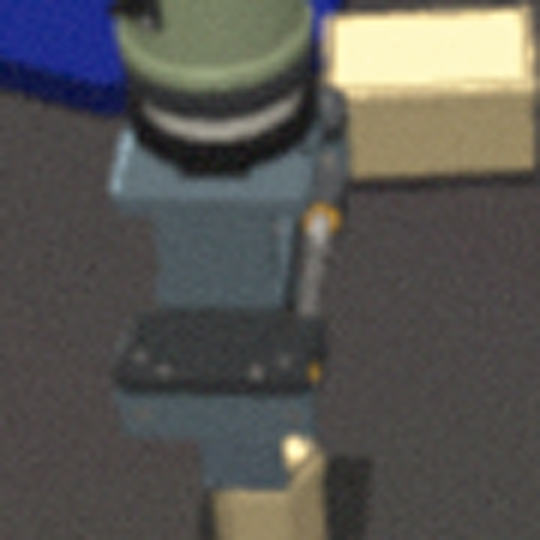

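Cmd z ≈ 86; go down to 61 and grip, then lift, shift and reseat.

```bash
python3 -m creep '[{"translation":[0,0.03,-0.9],"delta_rot":[0,0,0]},{"translation":[0,0,-0.9],"delta_rot":[0,0,0]},{"translation":[0,0,-0.6],"delta_rot":[0,0,0]},{"translation":[0,0,-0.1],"delta_rot":[0,0,0]},{"translation":[0,0,0],"delta_rot":[0,0,0]}]' 
python3 -c "from h import *; tool()"
python3 -m creep '[{"translation":[0,0,0],"delta_rot":[0,0,0]},{"translation":[0,0,0],"delta_rot":[0,0,0]},{"translation":[0,0,0],"delta_rot":[0,0,0]},{"translation":[0,0,0],"delta_rot":[0,0,0]}]' -0.3 15
python3 -c "from h import *; tool()"
```

```text
time_s: 25.32
ee_pos: [626.2, 117.5, 58.9]
ee_rot: [1.8, 89.9, -167.2]
force: [-0.2, -0.4, -0.2]
gripper_width: 61.5
t 25.32 pos [626.2 117.5  58.9] x [-0.002 -0.    -1.   ] jaw -79.04 w 61.5 F [-0.2 -0.4 -0.2] q [10. 32. 94. -0. 55. 89.]
time_s: 25.65
ee_pos: [627.1, 117.6, 60.2]
ee_rot: [171.1, 90.0, 2.0]
force: [-0.5, -0.4, 0.7]
gripper_width: 46.2
t 25.65 pos [627.1 117.6  60.2] x [ 0.001  0.    -1.   ] jaw -79.04 w 46.2 F [-0.5 -0.4  0.7] q [10. 32. 93. -0. 55. 89.]
```

```bash
python3 -m creep '[{"translation":[0,0,0.2],"delta_rot":[0,0,0]},{"translation":[0,0,0.2],"delta_rot":[0,0,0]},{"translation":[0.07,-0.18,0],"delta_rot":[0,0,0]},{"translation":[0,0,0],"delta_rot":[0,0,0]},{"translation":[0,0,-0.2],"delta_rot":[0,0,0]}]' -0.4 15
python3 -m creep '[{"translation":[0,0,-0.1],"delta_rot":[0,0,0]},{"translation":[0,0,0],"delta_rot":[0,0,0]}]'
python3 -m creep '[{"translation":[0,0,-0.05],"delta_rot":[0,0,0]},{"translation":[0,0,-0.05],"delta_rot":[0,0,0]},{"translation":[0,0,0],"delta_rot":[0,0,0]}]'
python3 -c "from h import *; tool()"
```

```text
time_s: 26.07
ee_pos: [627.8, 115.7, 62.3]
ee_rot: [173.8, 89.9, 4.8]
force: [0.7, 0.1, -1.0]
gripper_width: 46.1
time_s: 26.23
ee_pos: [627.1, 115.7, 60.4]
ee_rot: [2.4, 89.9, -166.6]
force: [-1.1, -0.4, -0.8]
gripper_width: 46.0
time_s: 26.48
ee_pos: [627.4, 115.8, 60.2]
ee_rot: [29.2, 90.0, -139.9]
force: [-1.9, -0.3, 2.7]
gripper_width: 45.8
t 26.48 pos [627.4 115.8  60.2] x [-0. -0. -1.] jaw -79.04 w 45.8 F [-1.9 -0.3  2.7] q [ 9. 32. 93. -0. 55. 88.]
```

Seated with light contact. Release and check everything from a clear pose.

```bash
python3 -m creep '[{"translation":[0,0,0],"delta_rot":[0,0,0]},{"translation":[0,0,0],"delta_rot":[0,0,0]},{"translation":[0,0,0],"delta_rot":[0,0,0]},{"translation":[0,0,0],"delta_rot":[0,0,0]}]' 0.35
python3 -m creep '[{"translation":[0,0,1],"delta_rot":[0,0,0]},{"translation":[0,0,3],"delta_rot":[0,0,0]},{"translation":[0,0,3],"delta_rot":[0,0,0]},{"translation":[-2,-1.5,3],"delta_rot":[0,0,0]},{"translation":[-2.5,-1.7,0],"delta_rot":[0,0,0]}]'
python3 -m creep '[{"translation":[-2.5,-1.7,0],"delta_rot":[0,0,0]},{"translation":[-2.5,-1.7,0],"delta_rot":[0,0,0]},{"translation":[-2.5,-1.7,0],"delta_rot":[0,0,0]},{"translation":[-2.5,-1.7,0],"delta_rot":[0,0,0]},{"translation":[-2.5,-1.7,0],"delta_rot":[0,0,0]}]'
python3 - <<'E'
from h import *
tool()
for n in('side','top'):
    p,d=optics.grab_frame(n); cv2.imwrite(f'pics/{n}16.png',p[:,:,::-1]); np.save(f'pics/{n}16.npy',d)
p=cv2.imread('pics/top16.png')[:,:,::-1]; q=cv2.imread('pics/side16.png')[:,:,::-1]; dt=np.load('pics/top16.npy'); c=cloud('top',dt)
P,_=outl('top',p,(222,148,32,34),57,165); print('hex lid (box 629.7,117.8,41.4)',poly(P,6,[23]*6,P.mean(0)))
P,_=outl('top',p,(324,138,52,60),57,165); print('ob (629.8,-171.2,16.7)',poly(P,2,[53,33]*2,P.mean(0)))
P,_=outl('top',p,(168,226,44,46),57,165); print('sq (408.5,234.7,23.6)',poly(P,4,[32]*4,P.mean(0)))
P,_=outl('top',p,(343,240,40,42),57,165); print('rd (392.2,-204)',cv2.fitEllipse(P.astype(np.float32))[:2])
for nm,(x,y) in dict(hex=(628.8,118),ob=(629.2,-171.3),sq=(408.6,234.8),rd=(392.5,-203.7)).items():
    u,v=proj('top',[x,y,57])[0].round().astype(int); w=c[v-6:v+7,u-6:u+7].reshape(-1,3)
    w=w[w[:,2]<200]; A=np.c_[w[:,:2]-w[:,:2].mean(0),np.ones(len(w))]; s=np.linalg.lstsq(A,w[:,2],rcond=None)[0]
    print(nm,'z',s[2].round(1),'tilt deg',np.degrees(s[:2]).round(1))
a=cv2.imread('pics/top0.png'); 
for nm,b in dict(pyr=(430,190,50,50),ball=(95,155,50,45)).items():
    x,y,w,h=b; print(nm,np.abs(a[y:y+h,x:x+w].astype(int)-p[y:y+h,x:x+w,::-1]).mean().round(1))
crop(q,205,150,160,165,3.6,'pics/fin.png')
E
```

```text
time_s: 26.82
ee_pos: [627.5, 115.8, 59.8]
ee_rot: [100.4, 90.0, -68.6]
force: [0.3, 0.4, 0.3]
gripper_width: 61.6
time_s: 27.23
ee_pos: [587.3, 84.7, 166.8]
ee_rot: [176.1, 89.2, 7.2]
force: [1.2, -0.1, 0.6]
gripper_width: 61.3
time_s: 27.65
ee_pos: [456.4, -1.9, 160.7]
ee_rot: [156.8, 89.9, -12.2]
force: [-0.3, -0.1, 0.8]
gripper_width: 61.4
t 27.65 pos [456.4  -1.9 160.7] x [ 0.001 -0.    -1.   ] jaw -79.02 w 61.4 F [-0.3 -0.1  0.8] q [ -2.  11. 110.  -0.  59.  77.]
hex lid (box 629.7,117.8,41.4) (array([629.1, 117.7]), np.float64(41.8), 'grow', np.float64(-0.04), 'rms', np.float64(0.41))
ob (629.8,-171.2,16.7) (array([ 629.2, -171.3]), np.float64(16.8), 'grow', np.float64(0.08), 'rms', np.float64(0.32))
sq (408.5,234.7,23.6) (array([408.6, 234.9]), np.float64(23.4), 'grow', np.float64(0.08), 'rms', np.float64(0.34))
rd (392.2,-204) ((392.526611328125, -203.73953247070312), (62.03759002685547, 62.95323944091797))
hex z 58.6 tilt deg [-6.  -5.8]
ob z 58.2 tilt deg [-1.3  2. ]
sq z 58.5 tilt deg [-1.7  0. ]
rd z 57.9 tilt deg [-1.6  0.6]
pyr 3.3
ball 3.4
```

View pics/fin.png

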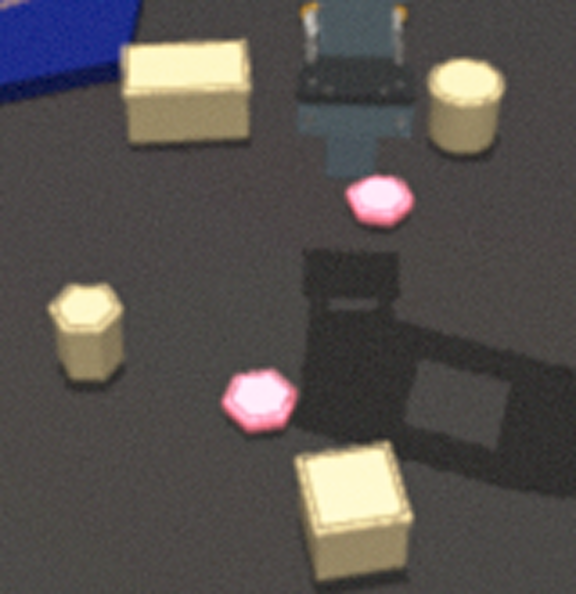

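View pics/top16.png

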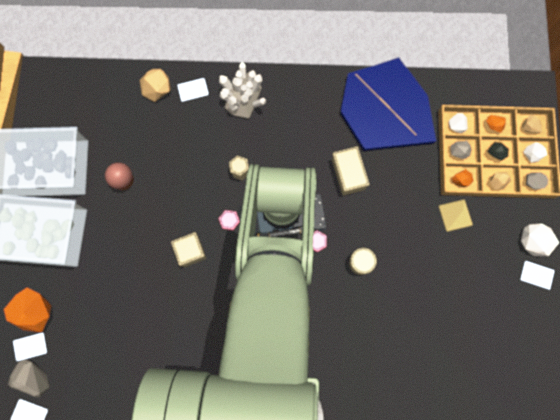

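Run:
```python
from h import *
for n,k in(('top',4),('side',3)):
    D=np.mean([cloud(n,optics.grab_frame(n)[1]) for _ in range(8)],0)
    for nm,(x,y) in dict(hex=(628.8 if n=='top' else 626,118),ob=(629.2,-171.3),sq=(408.6,234.8),rd=(392.5,-203.7)).items():
        u,v=proj(n,[x,y,57])[0].round().astype(int); w=D[v-k:v+k+1,u-k:u+k+1].reshape(-1,3)
        w=w[abs(w[:,2]-57)<8]; A=np.c_[w[:,:2]-w[:,:2].mean(0),np.ones(len(w))]; s=np.linalg.lstsq(A,w[:,2],rcond=None)[0]
        print(n,nm,len(w),'z',s[2].round(1),'tilt',np.degrees(s[:2]).round(1))
```

```text
top hex 78 z 58.7 tilt [ 0.5 -0.2]
top ob 80 z 58.3 tilt [-2.  0.]
top sq 77 z 58.5 tilt [0.3 0.4]
top rd 75 z 57.9 tilt [1.1 0.2]
side hex 48 z 56.9 tilt [-0.2 -0.3]
side ob 47 z 57.1 tilt [0.7 0.8]
side sq 49 z 56.6 tilt [0.7 0.7]
side rd 49 z 56.7 tilt [1.3 0.1]
```

All flat at z ≈ 57 and lined up; handing in.

```bash
python3 -c "
from workcell import env,readout
print(readout.state()['time_s']); print(env.job_done())"
```

```text
28.55
the job is handed in; nothing more can be done
None
```

All four lids are on the boxes of their own shape, and I handed the job in at 28.6 s of the 96 s allowed. I took the stack apart from the top down. The hexagon lid first landed about 2 mm off centre, so I gripped it again, lifted it slightly and reseated it.

| Lid | Offset from box, in the same camera | Angle difference |
|---|---|---|
| Hexagon | 0.6 mm | 0.4° |
| Round | 0.4 mm | – |
| Square | 0.2 mm | 0.2° |
| Oblong | 0.6 mm | 0.1° |

- **Seating:** every lid top reads 56.6–58.7 mm high, against 57 mm expected. Measured tilt is within the depth noise: at most 2° in the top camera and 1.3° in the side camera.
- **Rest of the scene:** the top picture around the pyramid and the ball differs from the start only at noise level, and I left the pink hexagons alone. The robot touched nothing when I handed in.

**Checks that disagreed:**
- The top camera reads about 2 mm off the gripper's own position in both x and y. I corrected for that after the first placing.
- A single-frame tilt check on the hexagon lid read about 6°, but averaging eight frames brought it under 1°, so I took it as noise.

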